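# Turn over rinsed tray covers and stack them on the sample tray

### The job

The rinsed tray covers are lying on the drying mat upside down, open side up. Turn every one of them over (the aluminium turning step is there to brace them and tip them over) and stack them all, open side down, on the white sample tray, with the chamfered corners in line with the tray's, so that each skirt drops fully home over the plinth below. Do not disturb the green tube rack, the calculator or the slide box.

Things in the scene. Friction and masses are not known exactly. Their poses are not given: they have to be found in the camera images.
- cover_blue: Loose blue cover, 96 (x) x 64 (y) x 16 mm, 80 g, may be absent; the 2 corners at +x are chamfered 12 mm. Origin: middle of the plinth's face; z points to the open side, up at the start, down when turned over. z 0..4 mm: plinth 86 x 54, chamfered too; 4..8: panel 96 x 64; 8..16: skirt, a 3 mm wall round the edge, open at 16. Grip across the 64 mm, at z 4..16.
- cover_white: Loose white cover, 96 (x) x 64 (y) x 16 mm, 80 g, may be absent; the 2 corners at +x are chamfered 12 mm. Origin: middle of the plinth's face; z points to the open side, up at the start, down when turned over. z 0..4 mm: plinth 86 x 54, chamfered too; 4..8: panel 96 x 64; 8..16: skirt, a 3 mm wall round the edge, open at 16. Grip across the 64 mm, at z 4..16.
- cover_orange: Loose orange cover, 96 (x) x 64 (y) x 16 mm, 80 g, may be absent; the 2 corners at +x are chamfered 12 mm. Origin: middle of the plinth's face; z points to the open side, up at the start, down when turned over. z 0..4 mm: plinth 86 x 54, chamfered too; 4..8: panel 96 x 64; 8..16: skirt, a 3 mm wall round the edge, open at 16. Grip across the 64 mm, at z 4..16.
- cover_blue_key (a point): Point on cover_blue in the middle of its chamfered short end, 48 mm from the cover's middle along its +x, 8 mm along its z.
- cover_white_key (a point): Point on cover_white in the middle of its chamfered short end, 48 mm from the cover's middle along its +x, 8 mm along its z.
- cover_orange_key (a point): Point on cover_orange in the middle of its chamfered short end, 48 mm from the cover's middle along its +x, 8 mm along its z.
- sample_tray: White tray fixed to the bench, 96 (x) x 64 (y) mm, +x corners chamfered 12 mm; shoulder 20 mm up, then an 86 x 54 mm chamfered plinth 4 mm high. Origin: middle of the underside, z up. A seated skirt rests on the shoulder, or on the panel of the cover below, 2 mm play all round; seated covers' origins lie 36, 48, 60 mm above the bench. The wrong way round a cover stays 4 mm high.
- tray_key (a point): Point on the sample tray in the middle of its chamfered short end, 48 mm from its middle along its +x, 20 mm up.
- turning_step: Fixed aluminium block, black rubber tops, 80 mm wide (y). Origin: on the bench under the middle of the riser. x -62..0 mm: low bed, top 34 mm up; x = 0: riser (fence) 14 mm high; x 0..100: landing, top 48 mm up. A cover plinth down on the bed, length along x, end at the riser, overhangs 34 mm at -x; raised by that end and pushed to +x it pivots at the riser and falls over onto the landing.
- tube_rack: Bystander: loose green tube rack, 56 x 120 x 45 mm; origin under its middle.
- calculator: Bystander: loose grey calculator, 130 x 85 x 17 mm; origin under its middle.
- slide_box: Bystander: loose white slide box, 100 x 85 x 32 mm; origin under its middle.
Things that resemble listed ones, but are neither listed nor needed, are in the scene too. What is shaped like the cover_white but black, pink or yellow is not meant.

How it is judged (in metres and radians):
At the end, for the whole second after the job is handed in: Every cover present is open side down (within 0.03 rad of level), at rest and released, within 6.5 mm of the sample tray's middle in x and y and 0.2 rad of its direction with the chamfered end over the tray's, at the height of a fully seated first, second or third cover (within 1.5 mm) (angle between each of cover_blue, cover_white, cover_orange's own z axis and vertical above 3.11 rad and x of cover_blue in the frame of sample_tray between -0.0065 and 0.0065 m and y of cover_blue in the frame of sample_tray between -0.0065 and 0.0065 m and x of each of cover_blue_key, cover_white_key, cover_orange_key in the frame of sample_tray above 0.04 m and angle between the x axis of each of cover_blue, cover_white, cover_orange and the x axis of sample_tray, either way round below 0.2 rad and (z of cover_blue in the frame of sample_tray between 0.0345 and 0.0375 m or z of cover_blue in the frame of sample_tray between 0.0465 and 0.0495 m or z of cover_blue in the frame of sample_tray between 0.0585 and 0.0615 m) and linear speed of each of cover_blue, cover_white, cover_orange below 0.02 m/s and contact force between each of cover_blue, cover_white, cover_orange and the fingers below 0.1 N and x of cover_white in the frame of sample_tray between -0.0065 and 0.0065 m and y of cover_white in the frame of sample_tray between -0.0065 and 0.0065 m and (z of cover_white in the frame of sample_tray between 0.0345 and 0.0375 m or z of cover_white in the frame of sample_tray between 0.0465 and 0.0495 m or z of cover_white in the frame of sample_tray between 0.0585 and 0.0615 m) and x of cover_orange in the frame of sample_tray between -0.0065 and 0.0065 m and y of cover_orange in the frame of sample_tray between -0.0065 and 0.0065 m and (z of cover_orange in the frame of sample_tray between 0.0345 and 0.0375 m or z of cover_orange in the frame of sample_tray between 0.0465 and 0.0495 m or z of cover_orange in the frame of sample_tray between 0.0585 and 0.0615 m)); the robot touches nothing.
It fails at once if the tube rack is moved more than 30 mm (distance of tube_rack from where it was at the start of the episode above 0.03 m).
It fails at once if the calculator is moved more than 30 mm (distance of calculator from where it was at the start of the episode above 0.03 m).
It fails at once if the slide box is moved more than 30 mm (distance of slide_box from where it was at the start of the episode above 0.03 m).
Of cover_blue, cover_white, cover_orange only 2 to 3 are there at a start; the rules pass over those that are not, and their reading is None.
At some moment in a run one of cover_blue, cover_white, cover_orange may be knocked a few centimetres aside while the robot is not near it.
It also fails if it takes over 210 s, if anything falls off the work surface, if the arm or the gripper's body presses on something with over 40 N, if the wrist force passes 120 N, or if a joint passes its speed limit or range.

### The arm

A 6-joint arm with a two-finger parallel gripper is mounted at the origin on the work surface. World frame = base frame: x ahead of the robot, y to its left, z up, the work surface at z = 0. Lengths are in m, angles in degrees, forces in N, time in s.
With the tool pointing down it reaches from about 0.225 to 0.725 m from the base axis. Payload 3.1 kg.
Tool frame: the origin (TCP) lies at the very end of the fingers, on their centre line; the grasp point (between the pads) lies 19 mm behind it; z points along the fingers, x is the direction in which the jaws open and shut, and the axes are right-handed (so a half turn about z gives the same grasp; the last joint's range is limited). The gripper opens to 85 mm and grips with 20 to 120 N. Pads are 22 mm wide; open, the fingers measure 114 mm over their backs; the gripper's body (76 mm by 85 mm) begins 54 mm behind the grasp point. The pads swing forward as they close: fully open they stand 13 mm farther back than shut.
Start: joints at [64.698, 2.75, 5.684, 92.934, 0, 82.678], TCP at [0.162, 0.499, 0.231] pointing down, gripper open.
Joint ranges: [-166.93, 166.93], [-56.73, 111.36], [-69.38, 81.34], [-121.58, 131.49], [-85.45, 84.26], [-180, 180]. Speed limits (degrees/s): [159.86, 159.86, 180, 180, 180, 180].

### API

Orientations are given as a 3x3 rotation matrix whose columns are the frame's x, y, z axes.
In Python, from station import readout, read_camera, camera_params, finish_job gives the robot as it stands. The module is installed in compiled form; this text tells all that it offers.
- The arm moves only by the tool send_rows, never from a script. Its argument "deltas" is a list of rows, each a list of 7 numbers: the closure, from 0 (fully open) to 1 (shut), then the shift along the world's x, y, z in cm, then the turn, a rotation vector about the world's x, y, z in degrees. In form: [[claw, dx, dy, dz, wx, wy, wz], ...]. A call has exactly 5 rows; each row shifts and turns the commanded pose from where the row before left it; what a row does not reach is not made up. A row lasts 1/8 s, in which the tool goes at most 62.5 mm and 10.7 degrees, less where a joint would pass 70% of its speed; a pose out of reach is approached as far as the arm can. A call with a gripper value outside its range is refused whole. The fingers move at their own pace and stop on an object; "force" is the grip in N (left out, the last holds). Time passes only in rows, so rows that do not move let the fingers close, or fill a call up. It gives the time, the measured TCP pose, the force and the opening at its end, in the units of the state.
- readout.observe(): the state, without advancing time (a new reading comes with each control period).
- read_camera(name): name is "side" or "top"; returns (picture, depth): 480x640x3 uint8, blue, green, red; 480x640 float32, m along the optical axis (not along the pixel's ray), 0 where there is no reading.
- camera_params(name): a dict with "fx", "fy", "cx", "cy" (pixels), "R" (3x3) and "t" (3): a world point X has camera coordinates R X + t. Camera axes: x right, y down, z forward; pixel columns grow to the right and rows downward; lengths in m; the calibration is good to about 2 mm. A picture is of the moment at which its call begins. camera_params takes no time and is no camera call.
- finish_job(): hands the job in, once; it reports no verdict.
The state is a dict: "time": time; "qpos": joint angles; "qvel": joint speeds; "joint_efforts": joint torques, N m; "tool_pos": TCP position; "orientation": TCP orientation; "contact_force": force on the tool from outside, world axes, zero at the start; "moment": the same for the moment, N m; "opening": finger opening in m.
Only numpy, scipy, OpenCV 4.12 (cv2) and the standard library are available. Lean on these libraries where they do the work, as an engineer would, in place of code of your own. Each camera call takes 0.05 s, during which the arm holds its last target.

## Working session

There is one attempt and no reset: what is moved stays moved. The work goes in short steps, Python scripts to look and compute and a tool call to move; the robot and the scene stay as the last step left them, time stands still between calls to the robot, and variables do not carry over. Pictures are saved under pics/ and viewed, and the job is handed in when it is done.

Besides the shell and the picture viewer there is one more tool, called after "Request:" in YAML: its name, and indented under it one key for each argument. send_rows: Moves the arm, as the interface text tells. Its arguments: {"type":"object","properties":{"deltas":{"type":"array","items":{"type":"array","items":{"type":"number"}}},"force":{"type":"number"}},"required":["deltas"]}

```bash
mkdir -p pics; python3 - <<'E'
from station import *
import cv2,numpy as np
s=readout.observe();print(s)
for n in("side","top"):
    p,d=read_camera(n);cv2.imwrite(f"pics/{n}0.png",p);np.save(f"pics/{n}0.npy",d);c=camera_params(n);print(n,c)
E
```

```text
{'time': 0.0, 'qpos': array([ 6.46965823e+01,  2.79285778e+00,  5.59084848e+00,  9.29338352e+01,
       -7.79005097e-04,  8.26757086e+01]), 'qvel': array([ 0.04350108,  0.04973219, -0.11729624, -0.02821912, -0.03747294,
       -0.08499082]), 'joint_efforts': array([ 9.46161563e-04, -3.38781202e+01,  3.20016181e+01,  2.04041490e-02,
       -7.49294327e-05,  4.18163808e-06]), 'tool_pos': array([0.16181828, 0.49878986, 0.2301108 ]), 'orientation': array([[ 3.08669298e-01,  9.51168893e-01, -1.00107213e-03],
       [ 9.51166508e-01, -3.08670786e-01, -2.14926809e-03],
       [-2.35331867e-03, -2.88773209e-04, -9.99997189e-01]]), 'contact_force': array([ 0.18282449, -0.21830599, -0.09595745]), 'moment': array([-0.00691584,  0.01769373, -0.03207734]), 'opening': 0.08515050425123544}
side {'fx': 558.734954102559, 'fy': 558.734954102559, 'cx': 322.2930795973254, 'cy': 251.51521111289932, 'R': array([[ 0.92669714, -0.3754267 , -0.01694732],
       [-0.21439642, -0.49109932, -0.84430778],
       [ 0.30865287,  0.78605105, -0.53559047]]), 't': array([-0.53497559,  0.14003947,  1.29622309])}
top {'fx': 459.9707235143727, 'fy': 459.9707235143727, 'cx': 313.87817743252344, 'cy': 238.17491061455894, 'R': array([[ 0.01448719, -0.9998803 ,  0.00543202],
       [-0.99778783, -0.01480896, -0.06480857],
       [ 0.06488125, -0.00448111, -0.99788293]]), 't': array([-0.03165152,  0.56750202,  1.23467664])}
```

View pics/top0.png

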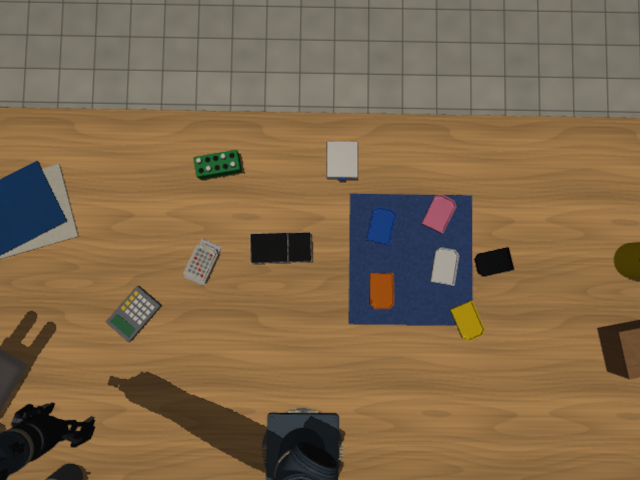

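View pics/side0.png

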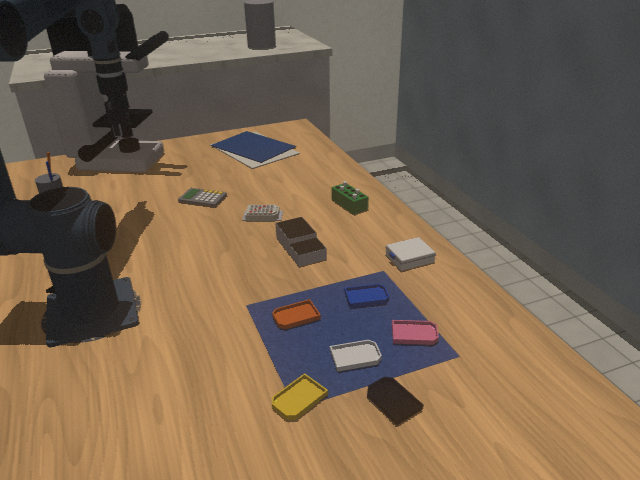

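```bash
python3 - <<'E'
import cv2,numpy as np
t=cv2.imread("pics/top0.png");s=cv2.imread("pics/side0.png")
a=cv2.resize(t[225:345,100:260],(640,480),interpolation=3)
cv2.imwrite("pics/c1.png",a)
cv2.imwrite("pics/c2.png",cv2.resize(t[185:345,340:530],(760,600)[:2],interpolation=3))
cv2.imwrite("pics/c3.png",cv2.resize(s[170:290,160:320],(640,480),interpolation=3))
E
```

```text
(no output)
```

View pics/c1.png

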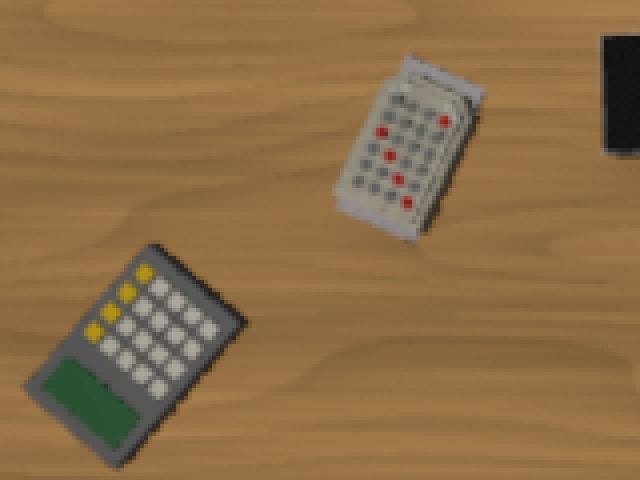

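View pics/c2.png

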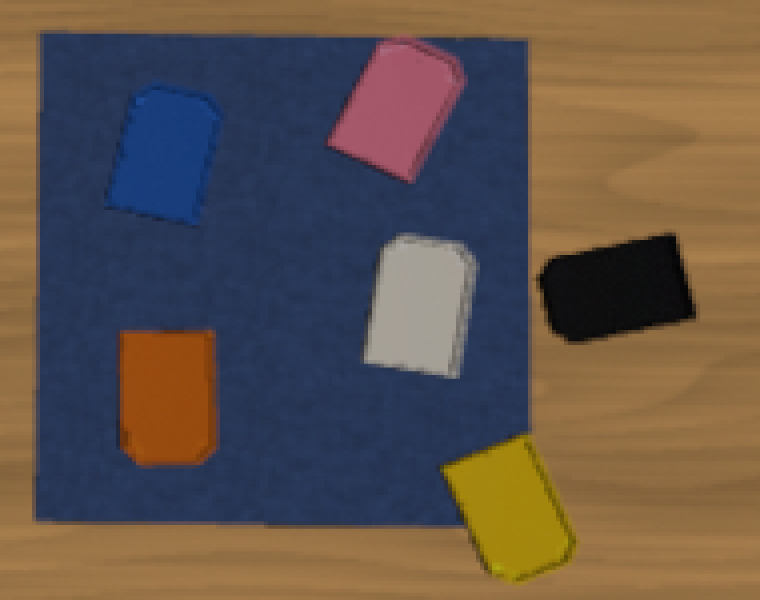

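View pics/c3.png

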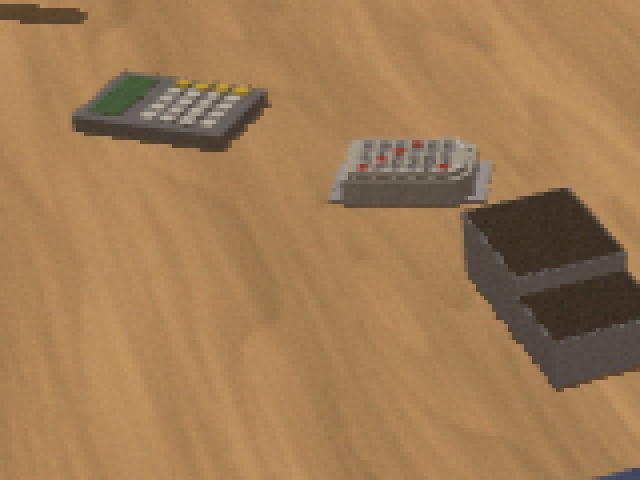

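```bash
cat > h.py <<'E'
import cv2,numpy as np
from station import *
def cloud(n,d):
    c=camera_params(n);v,u=np.mgrid[0:480,0:640]
    P=np.stack([(u-c['cx'])/c['fx']*d,(v-c['cy'])/c['fy']*d,d],-1)
    return (P-c['t'])@c['R']
def ray(n,uv,z):
    c=camera_params(n);uv=np.atleast_2d(uv).astype(float)
    r=np.c_[(uv[:,0]-c['cx'])/c['fx'],(uv[:,1]-c['cy'])/c['fy'],np.ones(len(uv))]@c['R']
    o=-c['R'].T@c['t'];return o+r*((z-o[2])/r[:,2])[:,None]
def snap(tag,names=("top","side")):
    o={}
    for n in names:
        p,d=read_camera(n);cv2.imwrite(f"pics/{n}_{tag}.png",p);np.save(f"pics/{n}_{tag}.npy",d);o[n]=(p,d)
    return o
def rect(xy):
    (c,(w,h),a)=cv2.minAreaRect((np.array(xy)[:,:2]*1000).astype(np.float32))
    if w<h: a+=90; w,h=h,w
    return np.round(c,1),round(w,1),round(h,1),round((a+90)%180-90,1)
def big(m):
    n,l,s,_=cv2.connectedComponentsWithStats(m.astype(np.uint8));return l==1+np.argmax(s[1:,4])
def edge(m):
    k=cv2.findContours(m.astype(np.uint8),cv2.RETR_EXTERNAL,cv2.CHAIN_APPROX_NONE)[0]
    return max(k,key=len)[:,0,:]
E
python3 - <<'E'
from h import *
p=cv2.imread("pics/top0.png");d=np.load("pics/top0.npy");W=cloud("top",d)
print("table z",np.median(W[350:380,200:280,2]),"mat z",np.median(W[240:300,400:425,2]))
hsv=cv2.cvtColor(p,cv2.COLOR_BGR2HSV)
def roi(x0,x1,y0,y1):
    m=np.zeros((480,640),bool);m[y0:y1,x0:x1]=1;return m
for nm,r in dict(blue=(362,400,202,248),white=(426,463,240,290),orange=(362,402,265,315)).items():
    R=roi(*r); z=W[...,2]
    hh,ss,vv=hsv[...,0],hsv[...,1],hsv[...,2]
    m={'blue':(ss>185),'white':(ss<60)&(vv>90),'orange':(hh<25)&(ss>100)}[nm]&R
    m=big(m);e=edge(m)
    print(nm,m.sum(),"z pct",np.percentile(z[m],[5,50,95]).round(4),rect(ray("top",e,0.016)), rect(ray("top",e,0.008)))
    zz=(z>0.005)&R; zz=big(zz); print("  depthmask",rect(ray("top",edge(zz),0.014)))
for nm,r in dict(tray=(180,222,235,290),step=(240,320,225,272),rack=(185,250,140,185),calc=(95,170,280,350),box=(320,365,135,185)).items():
    R=roi(*r);z=W[...,2];m=big((z>0.012 if nm!='calc' else z>0.008)&R);print(nm,m.sum(),np.percentile(z[m],[5,50,95]).round(4),rect(W[m]),rect(ray("top",edge(m),np.percentile(z[m],50))))
    if nm=='tray':
        q=m&(z>0.021);print(' plinth',rect(W[q]))
    if nm=='step':
        for k in (z>0.043,(z<0.038)):print('  ',rect(W[m&k]),np.median(z[m&k]))
E
```

```text
table z 0.00013657191934468324 mat z 0.0008847148635894608
blue 791 z pct [0.0043 0.0087 0.0175] (array([ 606.9, -206.9]), 95.6, 63.7, -12.1) (array([ 607.6, -208.1]), 96.2, 64.1, -12.1)
  depthmask (array([ 606.3, -205.3]), 105.7, 68.1, -13.1)
white 865 z pct [0.0024 0.0085 0.0182] (array([ 498.4, -381.9]), 98.3, 66.6, -9.5) (array([ 498.4, -384.2]), 99.0, 67.0, -9.5)
  depthmask (array([ 498.7, -380.8]), 99.0, 69.1, -9.1)
orange 842 z pct [0.0027 0.0086 0.0167] (array([ 428.8, -208.8]), 94.8, 62.6, 0.4) (array([ 428.4, -210.1]), 95.4, 63.0, 0.4)
  depthmask (array([ 427.3, -208.8]), 91.9, 68.0, 0.8)
tray 842 [0.0172 0.0234 0.028 ] (array([471.8, 157.8]), 337.0, 102.2, 78.0) (array([498.9, 281.4]), 96.1, 65.4, -23.1)
 plinth (array([471.4, 156.1]), 333.6, 102.2, 78.0)
step 1836 [0.0317 0.0464 0.0517] (array([533.6,  64.8]), 163.2, 97.2, -88.9) (array([539.3,  66.4]), 161.0, 81.0, -87.7)
   (array([535.9,  64.2]), 170.3, 87.1, 86.1) 0.04850316580516254
   (array([541.3,  45.8]), 120.0, 80.3, -87.2) 0.034299180902911404
rack 1052 [0.0244 0.0449 0.0559] (array([668. , 117.5]), 435.6, 122.7, 52.4) (array([760. , 240.6]), 123.1, 66.1, -78.9)
calc 1526 [0.0099 0.0146 0.0191] (array([437.3, 270.9]), 570.5, 132.4, -67.2) (array([356.9, 462.8]), 131.3, 85.5, -39.4)
box 1199 [0.0265 0.0321 0.0363] (array([660.2, -83.3]), 358.6, 95.5, -5.8) (array([779.1, -95.6]), 105.1, 84.7, 0.7)
```

```bash
python3 - <<'E'
from h import *
p=cv2.imread("pics/top0.png");g=cv2.cvtColor(p,cv2.COLOR_BGR2GRAY)
dark=np.zeros_like(g,bool);dark[225:272,244:320]=g[225:272,244:320]<28
n,l,s,_=cv2.connectedComponentsWithStats(dark.astype(np.uint8));print(s)
for i in range(1,n):
    if s[i,4]>200:
        e=edge(l==i);h=.048 if s[i,0]<270 else .034
        print(h,rect(ray("top",e,h)),cv2.minAreaRect(e))
cv2.imwrite("pics/c4.png",cv2.resize(p[220:280,240:320],(800,600),interpolation=0))
c=cv2.imread("pics/side0.png")
print(ray("side",[[315,222]],0))
E
```

```text
[[     0      0    640    480 305653]
 [   251    233     36     29    972]
 [   289    233     22     28    575]]
0.048 (array([540. ,  96.3]), 93.4, 73.3, -87.2) ((268.78564453125, 247.28323364257812), (27.56982421875, 35.18598175048828), 88.02507019042969)
0.034 (array([544. ,  15.1]), 72.7, 56.3, 1.0) ((299.5, 246.5), (27.0, 21.0), 90.0)
[[0.62972134 0.18633085 0.        ]]
```

View pics/c4.png

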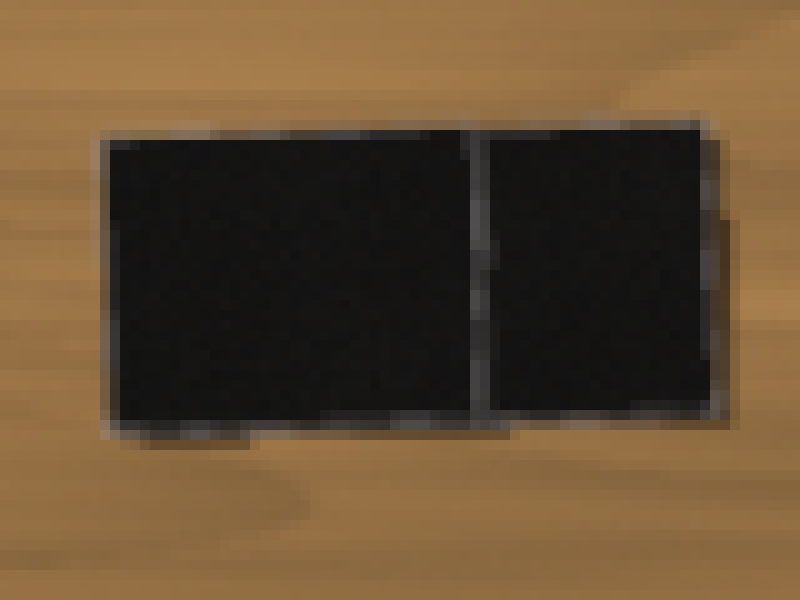

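Request:
send_rows:
  deltas:
    - [0,1.5,-6,0,0,0,9]
    - [0,1.5,-6,0,0,0,9]
    - [0,2,-6,0,0,0,0]
    - [0,2,-6,0,0,0,0]
    - [0,2,-6,0,0,0,0]
  force: 60

```text
time: 0.72
tool_pos: [0.2514, 0.1997, 0.2309]
orientation: [[-0.002, 1.0, 0.001], [1.0, 0.002, -0.0], [-0.0, 0.001, -1.0]]
contact_force: [1.8, -0.2, 1.1]
opening: 0.0854
```

Request:
send_rows:
  deltas:
    - [0,2,-6,0,0,0,0]
    - [0,2,-6,0,0,0,0]
    - [0,2,-6,0,0,0,0]
    - [0,2,-6,0,0,0,0]
    - [0,2,-6,0,0,0,0]

```text
time: 1.35
tool_pos: [0.3502, -0.0971, 0.2311]
orientation: [[0.001, 1.0, 0.001], [1.0, -0.001, 0.0], [0.0, 0.001, -1.0]]
contact_force: [0.7, 1.1, 0.2]
opening: 0.0852
```

Request:
send_rows:
  deltas:
    - [0,2,-6,-2,0,-10,0]
    - [0,2,-5,-2,0,-10,0]
    - [0,2,0,-2,0,-10,0]
    - [0,0,0,-2,0,-10,0]
    - [0,0,0,0,0,0,0]

```text
time: 1.98
tool_pos: [0.4014, -0.1941, 0.134]
orientation: [[0.006, 0.778, 0.629], [1.0, -0.02, 0.015], [0.024, 0.628, -0.778]]
contact_force: [-1.1, 0.5, -0.4]
opening: 0.0852
```

```bash
python3 - <<'E'
from h import *
s=readout.observe()
for k in('time','qpos','tool_pos','orientation','contact_force','opening'):print(k,np.round(s[k],4).tolist())
snap("a")
E
```

```text
time 1.975
qpos [-57.9786, -44.3397, -48.9095, 63.0188, 32.7424, -50.4905]
tool_pos [0.4014, -0.1941, 0.134]
orientation [[0.006, 0.7777, 0.6286], [0.9997, -0.0197, 0.0149], [0.024, 0.6283, -0.7776]]
contact_force [-1.0792, 0.4838, -0.3834]
opening 0.0852
```

Request:
send_rows:
  deltas:
    - [0,2,0,2,0,10,0]
    - [0,2,0,2,0,10,0]
    - [0,1,0,1,0,10,0]
    - [0,1,0,0,0,10,0]
    - [0,0,0,0,0,10,0]

```text
time: 2.7
tool_pos: [0.4783, -0.2034, 0.21]
orientation: [[-0.006, 0.987, -0.163], [1.0, 0.004, -0.011], [-0.01, -0.163, -0.987]]
contact_force: [0.0, -0.6, 0.4]
opening: 0.0852
```

Request:
send_rows:
  deltas:
    - [0,0,0,-2,0,10,0]
    - [0,0,0,-2,0,10,0]
    - [0,0,0,-2,0,10,0]
    - [0,0,0,0,0,0,0]
    - [0,0,0,0,0,0,0]

```text
time: 3.32
tool_pos: [0.4728, -0.2019, 0.1451]
orientation: [[-0.003, 0.772, -0.636], [1.0, 0.0, -0.005], [-0.004, -0.636, -0.772]]
contact_force: [0.3, 0.5, 1.6]
opening: 0.0852
```

```bash
python3 - <<'E'
from h import *
s=readout.observe()
for k in('time','qpos','tool_pos','orientation','contact_force','opening'):print(k,np.round(s[k],4).tolist())
snap("b")
E
```

```text
time 3.325
qpos [-22.0357, 43.0546, 37.1688, 121.4195, -14.0722, -17.3724]
tool_pos [0.4728, -0.2019, 0.1451]
orientation [[-0.0032, 0.7716, -0.6362], [1.0, 0.0002, -0.0048], [-0.0036, -0.6362, -0.7715]]
contact_force [0.3433, 0.5148, 1.5962]
opening 0.0852
```

View pics/side_b.png

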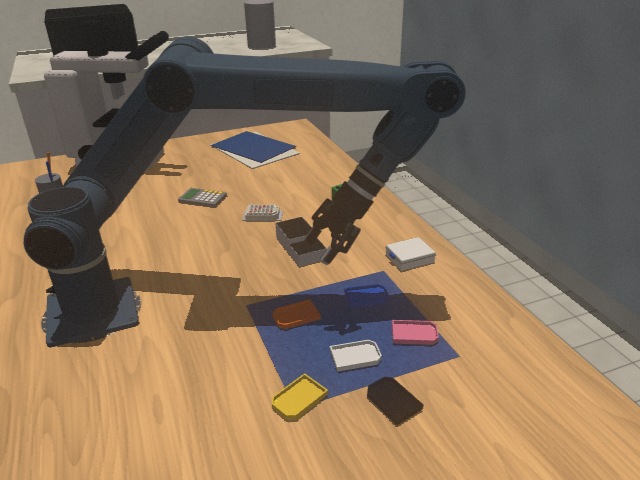

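Request:
send_rows:
  deltas:
    - [0,-1.8,-0.7,-4,0,0,0]
    - [0,-1.8,0,-4,0,0,0]
    - [0,0,0,-2,0,0,0]
    - [0,0,0,-1,0,0,0]
    - [0,0,0,0,0,0,0]

```text
time: 4.05
tool_pos: [0.4345, -0.2091, 0.0345]
orientation: [[-0.0, 0.769, -0.639], [1.0, -0.001, -0.002], [-0.002, -0.639, -0.769]]
contact_force: [-0.2, -0.6, 0.2]
opening: 0.0854
```

```bash
python3 - <<'E'
from h import *
s=readout.observe()
for k in('time','qpos','tool_pos','orientation','contact_force','opening'):print(k,np.round(s[k],4).tolist())
o=snap("c")
p=np.hstack([cv2.resize(o['side'][0][250:370,220:380],(400,300),interpolation=3),cv2.resize(o['top'][0][230:350,320:480],(400,300),interpolation=3)]);cv2.imwrite("pics/c5.png",p)
E
```

```text
time 4.05
qpos [-23.8856, 40.8314, 20.8927, 107.2873, -15.0924, -18.7669]
tool_pos [0.4345, -0.2091, 0.0345]
orientation [[-0.0004, 0.7688, -0.6395], [1.0, -0.0007, -0.0016], [-0.0017, -0.6395, -0.7688]]
contact_force [-0.221, -0.5654, 0.19]
opening 0.0854
```

View pics/c5.png

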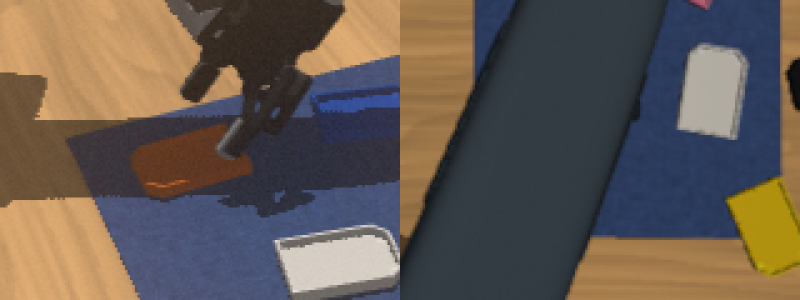

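Request:
send_rows:
  deltas:
    - [0,0.2,0,-1,0,0,0]
    - [0,0,0,-1,0,0,0]
    - [0,0,0,-0.5,0,0,0]
    - [0,0,0,0,0,0,0]
    - [0,0,0,0,0,0,0]

```text
time: 4.78
tool_pos: [0.435, -0.2085, 0.0075]
orientation: [[-0.0, 0.766, -0.643], [1.0, 0.0, 0.0], [0.0, -0.643, -0.766]]
contact_force: [-0.1, 0.0, 0.0]
opening: 0.0857
```

Request:
send_rows:
  deltas:
    - [0,0,0,-0.3,0,0,0]
    - [0,0,0,0,0,0,0]
    - [0,0,0,-0.3,0,0,0]
    - [0,0,0,0,0,0,0]
    - [0,0,0,0,0,0,0]

```text
time: 5.4
tool_pos: [0.435, -0.2085, 0.0015]
orientation: [[-0.0, 0.766, -0.643], [1.0, 0.0, -0.0], [0.0, -0.643, -0.766]]
contact_force: [-0.1, -0.4, -0.4]
opening: 0.0853
```

Request:
send_rows:
  deltas:
    - [0,0,0,0.3,0,0,0]
    - [0.3,0,0,0,0,0,0]
    - [0.5,0,0,0,0,0,0]
    - [0.5,0,0,0,0,0,0]
    - [0.5,0,0,0,0,0,0]

```text
time: 6.02
tool_pos: [0.4358, -0.2088, 0.0053]
orientation: [[-0.0, 0.767, -0.641], [1.0, 0.0, -0.001], [-0.001, -0.641, -0.767]]
contact_force: [3.8, 0.2, 5.4]
opening: 0.0621
```

```bash
python3 - <<'E'
from h import *
s=readout.observe()
for k in('time','tool_pos','contact_force','opening'):print(k,np.round(s[k],4).tolist())
o=snap("d",("side",))
cv2.imwrite("pics/c6.png",cv2.resize(o['side'][0][250:370,220:380],(640,480),interpolation=3))
E
```

```text
time 6.025
tool_pos [0.4358, -0.2088, 0.0053]
contact_force [3.8089, 0.2273, 5.3979]
opening 0.0621
```

View pics/c6.png

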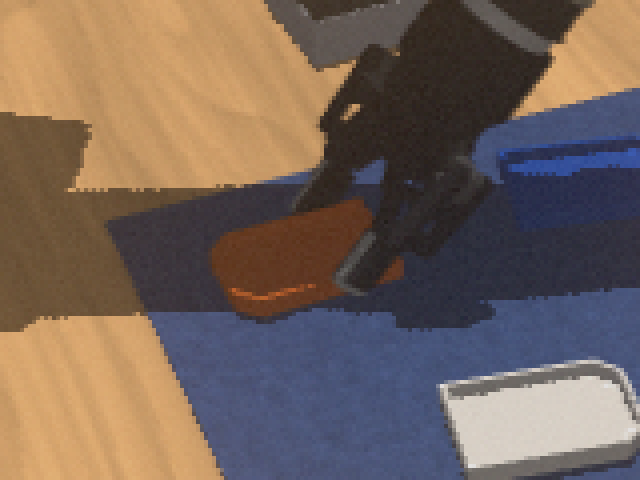

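Request:
send_rows:
  deltas:
    - [0.5,0,0,1,0,0,0]
    - [0.5,0,0,3,0,0,0]
    - [0.5,0,0,5,0,0,0]
    - [0.5,0,0,6,0,0,0]
    - [0.5,2,0,5,0,0,0]

```text
time: 6.7
tool_pos: [0.4537, -0.2084, 0.2068]
orientation: [[0.001, 0.765, -0.644], [1.0, -0.0, 0.001], [0.001, -0.644, -0.765]]
contact_force: [1.7, -1.2, -1.8]
opening: 0.062
```

```bash
cat >> h.py <<'E'
from scipy.spatial.transform import Rotation as Ro
def T(R,p):
    M=np.eye(4);M[:3,:3]=R;M[:3,3]=p;return M
def tool():
    s=readout.observe();return T(s['orientation'],s['tool_pos'])
def flipC(th,pivot,ax=92.3):
    # frame: x along d (travel dir), z open side. th=flip angle; pivot world pos of corner u=48,v=16
    D=Ro.from_euler('z',ax,degrees=True).as_matrix()@Ro.from_euler('y',th,degrees=True).as_matrix()
    return T(D,np.array(pivot)-D@np.array([.048,0,.016]))
def st():
    s=readout.observe()
    for k in('time','qpos','tool_pos','contact_force','opening'):print(k,np.round(s[k],4).tolist())
E
python3 - <<'E'
from h import *
st();o=snap("e",("side",))
cv2.imwrite("pics/c7.png",o['side'][0][80:400,150:550])
# grasp-time tool and cover in d-frame (d=-x)
Rg=np.array([[0,.766,-.642],[1,0,0],[0,-.642,-.766]]);Tg=T(Rg,[.4355,-.2087,.0047])
Cg=T(Ro.from_euler('z',180,degrees=True).as_matrix(),[.4285,-.2093,.001])
G=np.linalg.inv(Cg)@Tg; np.save("G_orange.npy",G)
for th in (0,60,90,110,120,130,140):
    C=flipC(th,[.5405,.050,.052]);Tt=C@G
    print(th,Tt[:3,3].round(4),Tt[:3,2].round(2),'cover c',C[:3,3].round(3))
E
```

```text
time 6.7
qpos [-23.1938, 40.4317, 39.9111, 127.2396, -14.6482, -18.1393]
tool_pos [0.4537, -0.2084, 0.2068]
contact_force [1.6934, -1.1851, -1.7573]
opening 0.062
0 [ 0.5433 -0.0049  0.0397] [-0.03  0.64 -0.77] cover c [0.542 0.002 0.036]
60 [0.5426 0.0119 0.0935] [ 0.01 -0.34 -0.94] cover c [0.542 0.012 0.086]
90 [0.5416 0.0377 0.107 ] [ 0.03 -0.77 -0.64] cover c [0.541 0.034 0.1  ]
110 [0.5408 0.0573 0.1079] [ 0.04 -0.94 -0.34] cover c [0.54  0.051 0.103]
120 [0.5404 0.0669 0.1058] [ 0.04 -0.98 -0.17] cover c [0.54  0.06  0.102]
130 [0.5401 0.0759 0.102 ] [ 0.04 -1.    0.  ] cover c [0.54  0.069 0.099]
140 [0.5397 0.0842 0.0968] [ 0.04 -0.98  0.17] cover c [0.539 0.076 0.095]
```

View pics/c7.png

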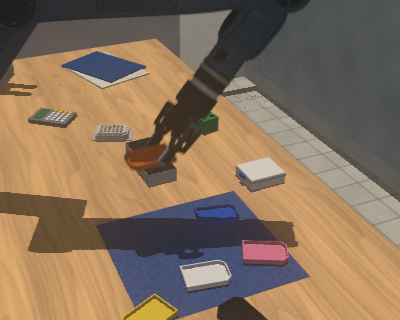

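Request:
send_rows:
  deltas:
    - [0.5,0,0,0,0,-10,0]
    - [0.5,1,0,0,0,-10,0]
    - [0.5,1,0,0,0,-10,0]
    - [0.5,1,0,0,0,-10,0]
    - [0.5,0.5,2,0,0,0,-8]

```text
time: 7.38
tool_pos: [0.486, -0.1882, 0.2036]
orientation: [[0.146, 0.989, -0.002], [0.989, -0.146, 0.001], [0.0, -0.002, -1.0]]
contact_force: [0.6, 0.0, -1.0]
opening: 0.0624
```

Request:
send_rows:
  deltas:
    - [0.5,1,3,0,0,0,-10]
    - [0.5,1,3,0,0,0,-10]
    - [0.5,1,3,0,0,0,-10]
    - [0.5,1,3,0,0,0,-10]
    - [0.5,1,3,0,0,0,-10]

```text
time: 8.0
tool_pos: [0.5391, -0.0375, 0.2035]
orientation: [[0.851, 0.525, -0.003], [0.525, -0.851, 0.0], [-0.002, -0.002, -1.0]]
contact_force: [0.0, 0.0, -1.1]
opening: 0.0622
```

Request:
send_rows:
  deltas:
    - [0.5,0.5,3,0,0,0,-10]
    - [0.5,0,3,0,0,0,-10]
    - [0.5,0,0,0,0,0,-9.7]
    - [0.5,0,0,0,0,0,0]
    - [0.5,0,0,0,0,0,0]

```text
time: 8.62
tool_pos: [0.5445, 0.0212, 0.204]
orientation: [[0.999, 0.042, -0.001], [0.042, -0.999, -0.0], [-0.001, -0.0, -1.0]]
contact_force: [-0.3, -0.4, -1.4]
opening: 0.0625
```

```bash
python3 - <<'E'
from h import *
st();o=snap("f",("side","top"))
cv2.imwrite("pics/c8.png",np.hstack([o['side'][0][100:350,180:480],o['top'][0][120:370,180:480]]))
print(tool().round(3))
E
```

```text
time 8.625
qpos [-4.8181, 5.5393, 5.5133, 90.0538, -0.0096, 82.7543]
tool_pos [0.5445, 0.0212, 0.204]
contact_force [-0.3235, -0.4022, -1.3656]
opening 0.0625
[[ 0.999  0.041 -0.001  0.545]
 [ 0.041 -0.999 -0.     0.021]
 [-0.001  0.    -1.     0.204]
 [ 0.     0.     0.     1.   ]]
```

View pics/c8.png

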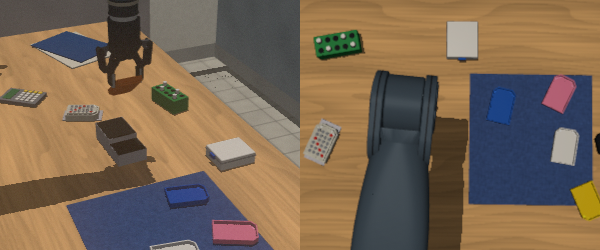

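Request:
send_rows:
  deltas:
    - [0.5,0,1,0,-10,-0.4,0]
    - [0.5,0,1,0,-10,-0.4,0]
    - [0.5,0,1,0,-10,-0.4,0]
    - [0.5,-0.2,1,-1,-10,-0.4,0]
    - [0.5,-0.2,0.6,-1,-10,-0.4,0]

```text
time: 9.35
tool_pos: [0.5418, 0.0685, 0.1855]
orientation: [[0.999, 0.024, 0.034], [0.042, -0.639, -0.768], [0.003, 0.769, -0.64]]
contact_force: [-0.0, 0.1, -1.4]
opening: 0.0621
```

Request:
send_rows:
  deltas:
    - [0.5,0,0,-1,-8,-0.3,0]
    - [0.5,0,0,-1,-8,-0.3,0]
    - [0.5,0,0,0,-8,-0.3,0]
    - [0.5,0,0,0,0,0,0]
    - [0.5,0,0,0,0,0,0]

```text
time: 9.98
tool_pos: [0.5415, 0.0673, 0.1654]
orientation: [[0.999, 0.011, 0.038], [0.039, -0.277, -0.96], [-0.0, 0.961, -0.277]]
contact_force: [0.2, 0.6, 0.0]
opening: 0.0619
```

```bash
python3 - <<'E'
from h import *
st();o=snap("g",("side","top"))
cv2.imwrite("pics/c9.png",np.hstack([cv2.resize(o['side'][0][130:280,220:400],(480,400),interpolation=3),cv2.resize(o['top'][0][200:300,240:320],(320,400))]))
print(tool().round(3))
Tt=flipC(116,[.5405,.050,.050])@np.load("G_orange.npy");print(Tt.round(3))
E
```

```text
time 9.975
qpos [28.9975, 44.2453, 19.7452, 122.835, -59.0983, 151.1711]
tool_pos [0.5415, 0.0673, 0.1654]
contact_force [0.2154, 0.6091, 0.0149]
opening 0.0619
[[ 0.999  0.007  0.039  0.542]
 [ 0.039 -0.279 -0.96   0.067]
 [ 0.005  0.96  -0.279  0.168]
 [ 0.     0.     0.     1.   ]]
[[ 0.999  0.01   0.039  0.541]
 [ 0.04  -0.241 -0.969  0.063]
 [-0.     0.97  -0.241  0.105]
 [ 0.     0.     0.     1.   ]]
```

View pics/c9.png

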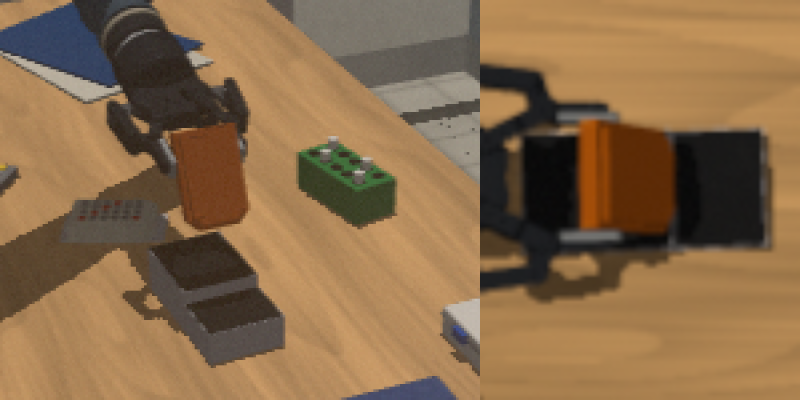

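Request:
send_rows:
  deltas:
    - [0.5,0,-0.2,-2,0,0,0]
    - [0.5,0,-0.2,-2,0,0,0]
    - [0.5,0,0,-1,0,0,0]
    - [0.5,0,0,-0.6,0,0,0]
    - [0.5,0,0,0,0,0,0]

```text
time: 10.7
tool_pos: [0.5408, 0.0634, 0.1078]
orientation: [[0.999, 0.014, 0.038], [0.04, -0.274, -0.961], [-0.003, 0.962, -0.274]]
contact_force: [-0.4, 0.3, -0.5]
opening: 0.0622
```

Request:
send_rows:
  deltas:
    - [0.5,0,0,-0.3,0,0,0]
    - [0.5,0,0,0,0,0,0]
    - [0.5,0,0,-0.2,0,0,0]
    - [0.5,0,0,0,0,0,0]
    - [0.5,0,0,0,0,0,0]

```text
time: 11.32
tool_pos: [0.5414, 0.0637, 0.1045]
orientation: [[0.999, 0.012, 0.039], [0.041, -0.274, -0.961], [-0.001, 0.962, -0.275]]
contact_force: [-1.4, 1.8, 4.8]
opening: 0.0622
```

Request:
send_rows:
  deltas:
    - [0.5,0,0.4,0,-4,-0.2,0]
    - [0.5,0,0.4,0,-4,-0.2,0]
    - [0.5,0,0,0,0,0,0]
    - [0.2,0,0,0,0,0,0]
    - [0,0,0,0,0,0,0]

```text
time: 11.95
tool_pos: [0.5411, 0.0713, 0.1036]
orientation: [[0.999, 0.004, 0.039], [0.039, -0.139, -0.99], [0.001, 0.99, -0.139]]
contact_force: [-0.0, -0.1, 0.1]
opening: 0.084
```

Request:
send_rows:
  deltas:
    - [0,0,0,0,0,0,0]
    - [0,0,0,0,0,0,0]
    - [0,0,0,0,0,0,0]
    - [0,0,0,0,0,0,0]
    - [0,0,0,0,0,0,0]

```text
time: 12.58
tool_pos: [0.541, 0.0715, 0.1034]
orientation: [[0.999, 0.006, 0.039], [0.04, -0.138, -0.99], [-0.0, 0.99, -0.138]]
contact_force: [0.5, 0.5, -0.1]
opening: 0.0856
```

```bash
python3 - <<'E'
from h import *
st();o=snap("h",("side","top"))
cv2.imwrite("pics/c10.png",np.hstack([cv2.resize(o['side'][0][130:280,220:400],(480,400),interpolation=3),cv2.resize(o['top'][0][200:300,240:320],(320,400))]))
E
```

```text
time 12.575
qpos [30.0852, 56.8849, 23.6614, 130.1441, -61.1736, 165.3246]
tool_pos [0.541, 0.0715, 0.1034]
contact_force [0.4777, 0.4925, -0.1124]
opening 0.0856
```

View pics/c10.png

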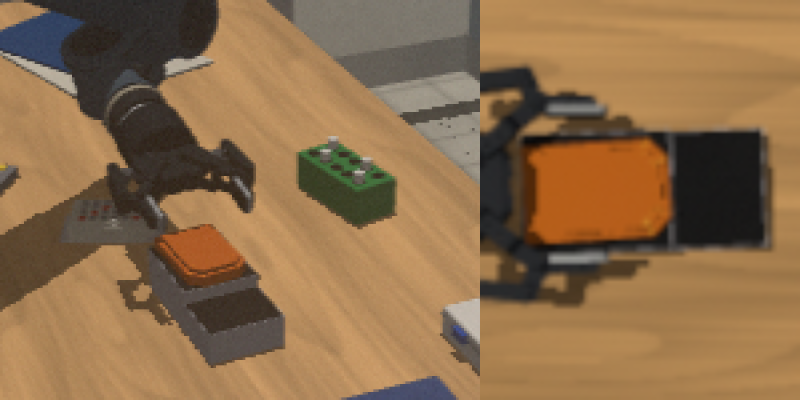

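Request:
send_rows:
  deltas:
    - [0,0,1,4,0,0,0]
    - [0,0,1,5,5,0,0]
    - [0,0,0,2,10,0.4,0]
    - [0,0,0,0,10,0.4,0]
    - [0,0,0,0,10,0.4,0]

```text
time: 13.3
tool_pos: [0.5385, 0.087, 0.2106]
orientation: [[0.999, 0.024, 0.04], [0.045, -0.696, -0.717], [0.011, 0.718, -0.696]]
contact_force: [0.1, -0.9, -0.6]
opening: 0.0858
```

Request:
send_rows:
  deltas:
    - [0,0,0,0,10,0.4,0]
    - [0,0,0,0,10,0.4,0]
    - [0,0,0,0,10,0.4,0]
    - [0,0,0,0,10,0.4,0]
    - [0,0,0,0,7,0.4,0]

```text
time: 13.92
tool_pos: [0.538, 0.0853, 0.2105]
orientation: [[0.999, 0.036, 0.008], [0.036, -0.999, 0.018], [0.008, -0.017, -1.0]]
contact_force: [-0.4, -0.6, -0.5]
opening: 0.0854
```

```bash
python3 - <<'E'
from h import *
st();print(tool().round(3))
p=cv2.imread("pics/top_h.png");h=cv2.cvtColor(p,cv2.COLOR_BGR2HSV)
m=(h[...,0]<14)&(h[...,1]>185);m[:,:245]=0;m[:,300:]=0;m[:225]=0;m[275:]=0;m=big(m)
for z in(.056,.060): print(m.sum(),rect(ray("top",edge(m),z)))
W=cloud("top",np.load("pics/top_h.npy"));print(np.percentile(W[m][:,2],[5,25,50,75,95]).round(4))
cv2.imwrite("pics/c11.png",cv2.resize((p*m[...,None])[220:280,240:320],(640,480),interpolation=0))
E
```

```text
time 13.925
qpos [1.3734, 4.8369, 5.5039, 90.1997, 0.9992, 89.333]
tool_pos [0.538, 0.0853, 0.2105]
contact_force [-0.368, -0.6237, -0.4524]
opening 0.0854
[[ 0.999  0.036  0.008  0.538]
 [ 0.036 -0.999  0.018  0.085]
 [ 0.008 -0.017 -1.     0.211]
 [ 0.     0.     0.     1.   ]]
847 (array([539.7,  95.9]), 96.0, 66.2, -85.6)
847 (array([539.5,  95.5]), 95.7, 66.0, -85.6)
[0.0563 0.061  0.0633 0.0652 0.068 ]
```

View pics/c11.png

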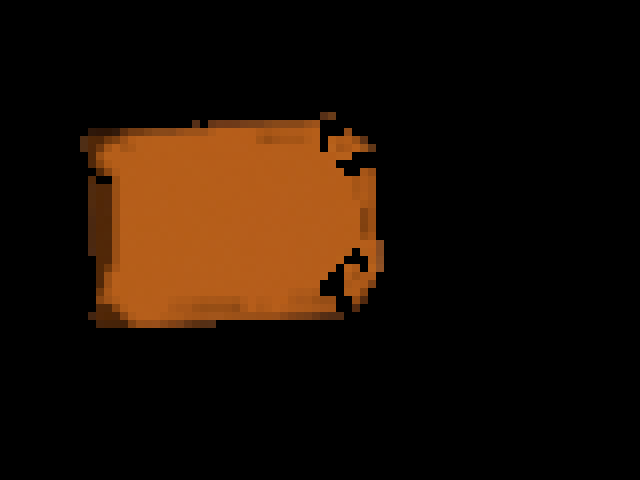

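Request:
send_rows:
  deltas:
    - [0,0.2,1.1,-4,-1,0.4,0]
    - [0,0,0,-5,0,0,0]
    - [0,0,0,-4,0,0,0]
    - [0,0,0,-2,0,0,0]
    - [0,0,0,0,0,0,0]

```text
time: 14.55
tool_pos: [0.5373, 0.0968, 0.0565]
orientation: [[0.999, 0.037, -0.008], [0.037, -0.999, -0.004], [-0.008, 0.004, -1.0]]
contact_force: [-0.8, -0.2, -0.1]
opening: 0.0852
```

Request:
send_rows:
  deltas:
    - [0,0,0,-1.3,0,0,0]
    - [0.3,0,0,0,0,0,0]
    - [0.5,0,0,0,0,0,0]
    - [0.5,0,0,0,0,0,0]
    - [0.5,0,0,0,0,0,0]

```text
time: 15.18
tool_pos: [0.5409, 0.0971, 0.0472]
orientation: [[0.999, 0.037, 0.001], [0.037, -0.999, -0.004], [0.0, 0.004, -1.0]]
contact_force: [-0.5, 0.5, 4.4]
opening: 0.0623
```

```bash
python3 - <<'E'
from h import *
st();print(tool().round(4))
E
```

```text
time 15.175
qpos [3.3069, 8.6694, -9.0406, 72.2664, -0.2181, 91.1997]
tool_pos [0.5409, 0.0971, 0.0472]
contact_force [-0.5268, 0.4633, 4.3679]
opening 0.0623
[[ 9.993e-01  3.680e-02  6.000e-04  5.409e-01]
 [ 3.680e-02 -9.993e-01 -3.800e-03  9.710e-02]
 [ 5.000e-04  3.800e-03 -1.000e+00  4.720e-02]
 [ 0.000e+00  0.000e+00  0.000e+00  1.000e+00]]
```

```bash
python3 - <<'E'
from h import *
p=cv2.imread("pics/top0.png").astype(int)
c=p[235:290,180:225]
sat=c.max(2)-c.min(2)
# table: strong R-B ; tray: |R-B| small
rb=c[...,2]-c[...,0]
print(np.round(rb[10:50:3,::3]))
for lo,hi in((2,30),(0,35),(4,35)):
    m=(rb>lo)&(rb<hi)&(c.max(2)>60);M=np.zeros((480,640),bool);M[235:290,180:225]=cv2.morphologyEx(m.astype(np.uint8),cv2.MORPH_CLOSE,np.ones((5,5)))>0;M=big(M)
    print(lo,hi,M.sum(),rect(ray("top",edge(M),.020)))
    mm=M[235:290,180:225]
    cv2.imwrite(f"pics/m{lo}{hi}.png",cv2.resize((c*mm[...,None]).astype(np.uint8),(360,440),interpolation=0))
cv2.imwrite("pics/c12.png",np.hstack([cv2.imread(f"pics/m{a}.png") for a in("230","435")]))
E
```

```text
[[ 83  82  82  83  84  66  19  16  19  16   6   6  10  67  83]
 [ 88  87  88  87  85  23  10  18  19  20  19  16   6   6  86]
 [ 78  80  79  81  75  20  11   9   9  17  20  15  15   9  86]
 [ 79  80  81  80  32  13   8  10  20   5  77  11  13  31  80]
 [ 81  79  77  74  20 113  18  12   5  16  26  17  13  73  85]
 [ 78  78  80  32  16  19   7  14  13  16  13  18  23  76  77]
 [ 82  83  80  20  13  36  83  17  18   0  18  14  70  82  82]
 [ 78  75  34  18   6  14  20   4  12  17  19  20  83  82  81]
 [ 75  76  19   4  19  11  74  35  16  19  16  69  82  83  83]
 [ 79  44  21  18  10  15  15  18   8  14  15  82  82  83  82]
 [ 80  76   9  18  20  21  13 113  20  17  68  80  80  79  78]
 [ 82  81  48   7   6  17  21  20  16  11  70  78  77  77  77]
 [ 79  79  78  79  69  13   5  16  19  42  78  83  83  83  83]
 [ 80  79  79  77  77  76  67  13  39  81  80  80  79  79  78]]
2 30 1004 (array([499.9, 278.6]), 114.3, 66.8, -23.3)
0 35 1031 (array([499.9, 278.7]), 114.6, 68.6, -23.5)
4 35 1031 (array([499.9, 278.7]), 114.6, 68.6, -23.5)
```

View pics/c12.png

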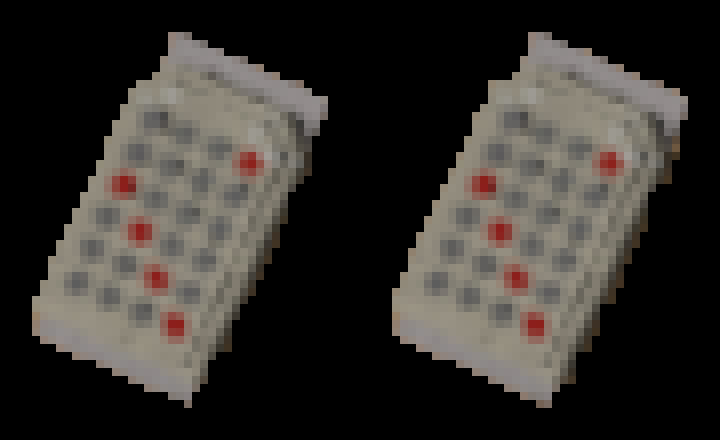

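```bash
python3 - <<'E'
from h import *
p=cv2.imread("pics/top0.png");x0,y0=180,235
c=cv2.resize(p[235:290,180:225],None,fx=8,fy=8,interpolation=cv2.INTER_CUBIC).astype(int)
g=c.min(2)
bg=cv2.medianBlur(g.clip(0,255).astype(np.uint8),61)
m=((bg.astype(int)-g)>18).astype(np.uint8)
m=cv2.morphologyEx(m,cv2.MORPH_OPEN,np.ones((7,7)))
n,l,s,ce=cv2.connectedComponentsWithStats(m)
th=np.radians(-23.2);A=np.array([[np.cos(th),np.sin(th)],[-np.sin(th),np.cos(th)]])
for i in range(1,n):
    if 80<s[i,4]<600 and s[i,2]<32 and s[i,3]<32:
        uv=(ce[i]+.5)/8-.5+[x0,y0]; w=ray("top",uv,.024)[0,:2]*1000
        print(uv.round(1),s[i,4],(A@(w-[499.5,281])).round(1))
cv2.imwrite("pics/c13.png",np.hstack([c.clip(0,255).astype(np.uint8),np.repeat(m[...,None]*255,3,2)]))
E
```

```text
[206.  244.1] 86 [48.8  7.3]
[211.8 246.9] 86 [ 48.3 -10.3]
[199.6 249.5] 357 [28.5 16.8]
[207.2 253. ] 125 [28.3 -5.9]
[196.8 253.7] 104 [15.  19.1]
[210.6 254.9] 510 [ 27.3 -16.3]
[201.8 255.3] 122 [16.5  4.9]
[195.  257.7] 589 [ 3.4 18.8]
[203.6 261.1] 96 [ 4.3 -6.3]
[192.8 261.6] 123 [-8.6 19.8]
[197.1 263.5] 530 [-8.6  7.2]
[191.  265.6] 182 [-20.5  19.7]
[205.4 266.9] 87 [ -7.9 -17.2]
[195.3 267.6] 127 [-20.5   6.8]
[199.1 269.4] 532 [-20.8  -4.7]
[189.2 269.9] 247 [-33.   19.2]
[193.2 271.8] 187 [-33.1   7.1]
[197.3 273.5] 192 [-32.8  -4.8]
[201.3 275.3] 573 [-32.9 -16.8]
```

View pics/c13.png

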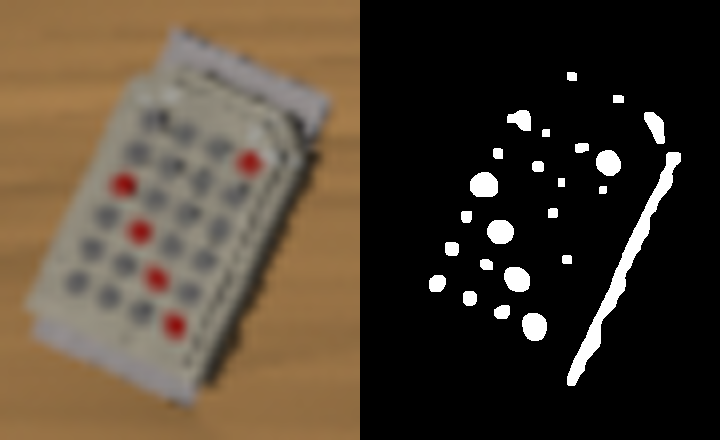

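```bash
python3 - <<'E'
from h import *
p=cv2.imread("pics/top0.png");th=np.radians(-23.2);A=np.array([[np.cos(th),np.sin(th)],[-np.sin(th),np.cos(th)]])
def prof(z,lat):
    # sample along tray axis at lateral offset
    c=camera_params("top");xs=np.arange(-66,66,1.5)
    L=np.array([[x,y] for x in xs for y in lat])
    w=(L@A+[499.5,281])/1000
    P=np.c_[w,np.full(len(w),z)]@c['R'].T+c['t']
    u=P[:,0]/P[:,2]*c['fx']+c['cx'];v=P[:,1]/P[:,2]*c['fy']+c['cy']
    S=cv2.remap(p,u.astype(np.float32)[:,None],v.astype(np.float32)[:,None],1)[:,0].reshape(len(xs),len(lat),3).mean(1)
    return xs,S
for z in(.002,.020):
    xs,S=prof(z,[-12,-6,0,6,12]);print(z)
    for x,s in zip(xs,S):
        if abs(x)>40:print(x,s.round().astype(int).tolist(),end=' ; ')
    print()
# lateral
c=camera_params("top");ys=np.arange(-45,45,1.5)
for z in(.02,.002):
    out=[]
    for y in ys:
        L=np.array([[x,y] for x in(-30,-20,-10,0,10,20,30)]);w=(L@A+[499.5,281])/1000
        P=np.c_[w,np.full(len(w),z)]@c['R'].T+c['t'];u=P[:,0]/P[:,2]*c['fx']+c['cx'];v=P[:,1]/P[:,2]*c['fy']+c['cy']
        s=cv2.remap(p,u.astype(np.float32)[:,None],v.astype(np.float32)[:,None],1)[:,0].mean(0)
        if abs(y)>22:out.append((y,s.round().astype(int).tolist()))
    print(z,out)
E
```

```text
0.002
-66.0 [64, 106, 141] ; -64.5 [65, 106, 141] ; -63.0 [65, 106, 142] ; -61.5 [67, 108, 142] ; -60.0 [78, 112, 142] ; -58.5 [100, 120, 141] ; -57.0 [120, 129, 140] ; -55.5 [131, 134, 141] ; -54.0 [136, 137, 142] ; -52.5 [136, 138, 143] ; -51.0 [134, 139, 145] ; -49.5 [131, 141, 146] ; -48.0 [128, 141, 147] ; -46.5 [126, 141, 146] ; -45.0 [126, 141, 146] ; -43.5 [126, 141, 146] ; -42.0 [124, 139, 145] ; -40.5 [119, 132, 141] ; 40.5 [119, 132, 137] ; 42.0 [120, 133, 138] ; 43.5 [123, 137, 142] ; 45.0 [120, 133, 138] ; 46.5 [109, 119, 124] ; 48.0 [107, 113, 118] ; 49.5 [121, 124, 128] ; 51.0 [132, 133, 138] ; 52.5 [137, 138, 143] ; 54.0 [138, 139, 144] ; 55.5 [131, 134, 141] ; 57.0 [116, 126, 139] ; 58.5 [96, 119, 143] ; 60.0 [80, 116, 148] ; 61.5 [74, 116, 152] ; 63.0 [71, 116, 154] ; 64.5 [70, 116, 154] ; 
0.02
-66.0 [65, 106, 141] ; -64.5 [65, 107, 142] ; -63.0 [65, 107, 142] ; -61.5 [66, 107, 143] ; -60.0 [66, 108, 143] ; -58.5 [72, 111, 143] ; -57.0 [86, 115, 142] ; -55.5 [108, 124, 141] ; -54.0 [127, 132, 141] ; -52.5 [134, 136, 142] ; -51.0 [137, 137, 143] ; -49.5 [135, 139, 1
[... 2119 characters left out ...]
, (np.float64(-27.0), [92, 102, 106]), (np.float64(-25.5), [106, 118, 123]), (np.float64(-24.0), [108, 120, 125]), (np.float64(-22.5), [104, 115, 120]), (np.float64(22.5), [97, 105, 119]), (np.float64(24.0), [96, 103, 118]), (np.float64(25.5), [99, 106, 121]), (np.float64(27.0), [105, 113, 125]), (np.float64(28.5), [113, 123, 132]), (np.float64(30.0), [120, 132, 139]), (np.float64(31.5), [124, 137, 143]), (np.float64(33.0), [124, 138, 144]), (np.float64(34.5), [122, 138, 145]), (np.float64(36.0), [116, 135, 146]), (np.float64(37.5), [103, 128, 147]), (np.float64(39.0), [86, 120, 148]), (np.float64(40.5), [73, 114, 149]), (np.float64(42.0), [69, 112, 149]), (np.float64(43.5), [68, 112, 149])]
```

Request:
send_rows:
  deltas:
    - [0.5,0,0,3,0,0,0]
    - [0.5,0,0,5,0,0,0]
    - [0.5,-1,4,0,0,0,9]
    - [0.5,-1,4,0,0,0,9]
    - [0.5,-1,4,0,0,0,9]

```text
time: 15.8
tool_pos: [0.5093, 0.2179, 0.1256]
orientation: [[0.871, 0.49, -0.0], [0.49, -0.871, -0.004], [-0.002, 0.004, -1.0]]
contact_force: [0.4, 0.3, -1.3]
opening: 0.0622
```

Request:
send_rows:
  deltas:
    - [0.5,-1,4,0,0,0,10]
    - [0.5,-0.2,2.6,0,0,0,9.7]
    - [0.5,0,0,0,0,0,9]
    - [0.5,0,0,-3,0,0,9]
    - [0.5,0,0,-3,0,0,0]

```text
time: 16.42
tool_pos: [0.4979, 0.2832, 0.0652]
orientation: [[0.393, 0.92, 0.003], [0.92, -0.393, -0.003], [-0.002, 0.004, -1.0]]
contact_force: [-0.1, -1.0, -1.1]
opening: 0.0621
```

```bash
python3 - <<'E'
from h import *
st();print(tool().round(4))
o=snap("i",("side","top"))
cv2.imwrite("pics/c14.png",np.hstack([cv2.resize(o['side'][0][140:240,200:320],(480,400),interpolation=3),cv2.resize(o['top'][0][220:300,170:234],(320,400))]))
E
```

```text
time 16.425
qpos [23.0542, 11.3184, -3.9268, 74.6583, -0.2332, 46.1759]
tool_pos [0.4979, 0.2832, 0.0652]
contact_force [-0.0687, -1.006, -1.0536]
opening 0.0621
[[ 0.3927  0.9197  0.0031  0.4979]
 [ 0.9197 -0.3927 -0.0031  0.2832]
 [-0.0016  0.0041 -1.      0.0652]
 [ 0.      0.      0.      1.    ]]
```

View pics/c14.png

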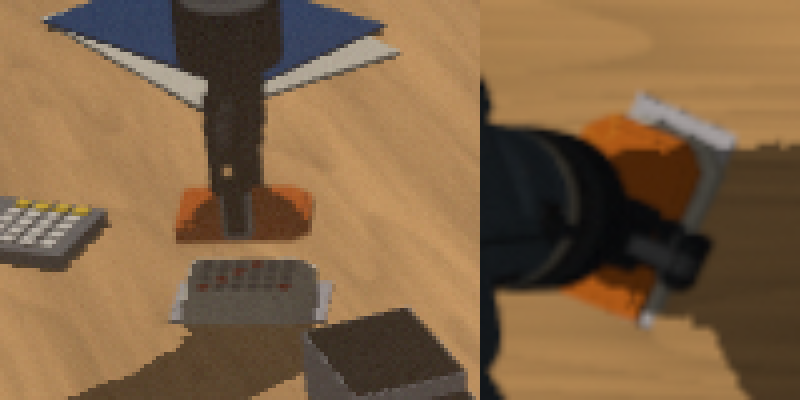

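```bash
cat >> h.py <<'E'
TR=np.array([.4997,.2822]);TY=np.radians(-23.2)
AT=np.array([[np.cos(TY),np.sin(TY)],[-np.sin(TY),np.cos(TY)]])
def orect(img,n,z,step=.5,rx=80,ry=60):
    """resample image to tray-local metric map at plane z (mm, x'=cols rightwards, y' up)"""
    c=camera_params(n);xs=np.arange(-rx,rx,step);ys=np.arange(ry,-ry,-step)
    X,Y=np.meshgrid(xs,ys);L=np.stack([X,Y],-1).reshape(-1,2)
    w=(L@AT)/1000+TR;P=np.c_[w,np.full(len(w),z)]@c['R'].T+c['t']
    u=(P[:,0]/P[:,2]*c['fx']+c['cx']).reshape(X.shape).astype(np.float32);v=(P[:,1]/P[:,2]*c['fy']+c['cy']).reshape(X.shape).astype(np.float32)
    return cv2.remap(img,u,v,1)
E
python3 - <<'E'
from h import *
p=cv2.imread("pics/top_i.png");s=cv2.imread("pics/side_i.png")
a=orect(p,"top",.078);b=orect(s,"side",.078);c=orect(s,"side",.066);d=orect(s,"side",.020)
for i in(a,b,c,d):
    for x in(-48,48):cv2.line(i,(int((x+80)*2),0),(int((x+80)*2),239),(0,255,0),1)
    for y in(-32,32):cv2.line(i,(0,int((60-y)*2)),(319,int((60-y)*2)),(0,255,0),1)
cv2.imwrite("pics/c15.png",np.vstack([np.hstack([a,b]),np.hstack([c,d])]))
E
```

```text
(no output)
```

View pics/c15.png

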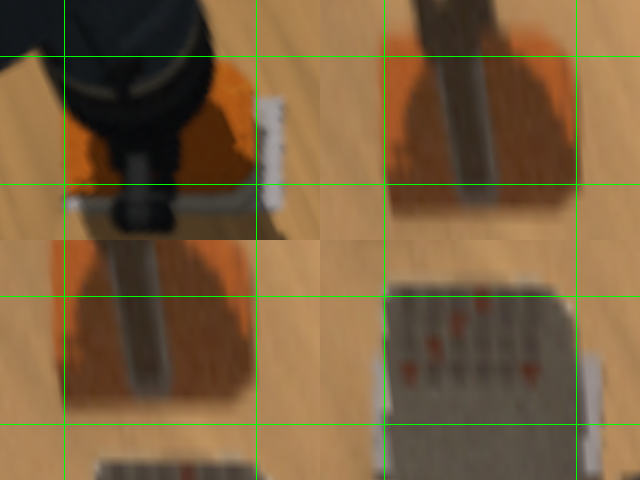

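Request:
send_rows:
  deltas:
    - [0.5,0,0,-2,0,0,0]
    - [0.5,0,0,-1.5,0,0,0]
    - [0.5,0,0,-0.6,0,0,0]
    - [0.5,0,0,0,0,0,0]
    - [0.5,0,0,0,0,0,0]

```text
time: 17.15
tool_pos: [0.4985, 0.2832, 0.0259]
orientation: [[0.394, 0.919, 0.004], [0.919, -0.394, -0.003], [-0.001, 0.005, -1.0]]
contact_force: [0.4, -0.9, -1.4]
opening: 0.0621
```

Request:
send_rows:
  deltas:
    - [0.5,0,0,-0.15,0,0,0]
    - [0.5,0,0,-0.15,0,0,0]
    - [0.5,0,0,-0.1,0,0,0]
    - [0.5,0,0,0,0,0,0]
    - [0.5,0,0,0,0,0,0]

```text
time: 17.77
tool_pos: [0.4979, 0.283, 0.021]
orientation: [[0.394, 0.919, 0.003], [0.919, -0.394, -0.003], [-0.002, 0.004, -1.0]]
contact_force: [0.1, -0.1, -0.6]
opening: 0.0617
```

Request:
send_rows:
  deltas:
    - [0.5,0,0,-0.1,0,0,0]
    - [0.5,0,0,-0.1,0,0,0]
    - [0.5,0,0,0,0,0,0]
    - [0.5,0,0,0,0,0,0]
    - [0.5,0,0,0,0,0,0]

```text
time: 18.4
tool_pos: [0.498, 0.283, 0.0192]
orientation: [[0.394, 0.919, 0.003], [0.919, -0.394, -0.003], [-0.002, 0.004, -1.0]]
contact_force: [-0.6, -0.1, 0.4]
opening: 0.0621
```

Request:
send_rows:
  deltas:
    - [0.2,0,0,0,0,0,0]
    - [0,0,0,0,0,0,0]
    - [0,0,0,0,0,0,0]
    - [0,0,0,2,0,0,0]
    - [0,0,0,5,0,0,0]

```text
time: 19.02
tool_pos: [0.4952, 0.2818, 0.0861]
orientation: [[0.394, 0.919, -0.004], [0.919, -0.394, -0.006], [-0.007, -0.002, -1.0]]
contact_force: [1.3, 0.4, 0.1]
opening: 0.0854
```

Request:
send_rows:
  deltas:
    - [0,0,-5,5,0,0,0]
    - [0,0,-6,3,0,0,0]
    - [0,0,-6,0,0,0,0]
    - [0,0,-6,0,0,0,0]
    - [0,0,-4,0,0,0,0]

```text
time: 19.65
tool_pos: [0.4978, 0.0205, 0.1615]
orientation: [[0.395, 0.918, 0.004], [0.918, -0.395, -0.004], [-0.002, 0.005, -1.0]]
contact_force: [0.2, 0.4, -0.1]
opening: 0.0853
```

```bash
python3 - <<'E'
from h import *
st()
o=snap("j",("side","top"))
cv2.imwrite("pics/c16.png",np.hstack([cv2.resize(o['side'][0][140:240,200:320],(480,400),interpolation=3),cv2.resize(o['top'][0][220:300,170:234],(320,400))]))
W=cloud("top",o['top'][1]);h=cv2.cvtColor(o['top'][0],cv2.COLOR_BGR2HSV)
m=(h[...,0]<14)&(h[...,1]>185);m[:,:170]=0;m[:,234:]=0;m[:220]=0;m[300:]=0;m=big(m)
print(m.sum(),np.percentile(W[m][:,2],[10,50,90]).round(4),rect(ray("top",edge(m),.032)))
cv2.imwrite("pics/c17.png",o['top'][0])
E
```

```text
time 19.65
qpos [-5.2403, -1.7453, -6.7831, 84.7274, -0.1891, 18.0557]
tool_pos [0.4978, 0.0205, 0.1615]
contact_force [0.1563, 0.3592, -0.0913]
opening 0.0853
789 [0.0305 0.0355 0.039 ] (array([500.8, 281. ]), 92.6, 65.1, -20.9)
```

View pics/c16.png

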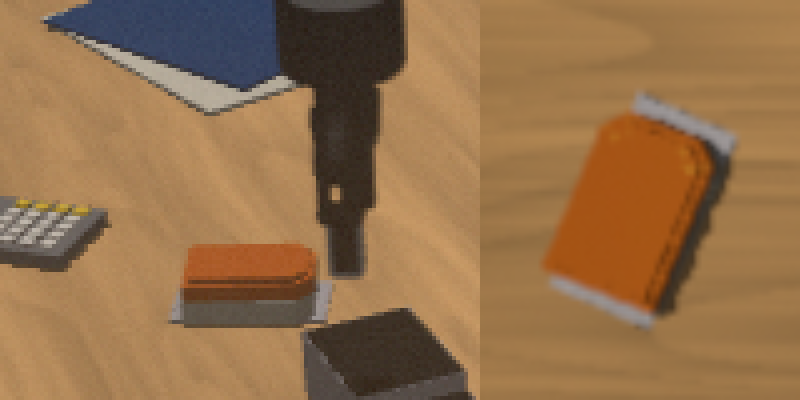

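View pics/c17.png

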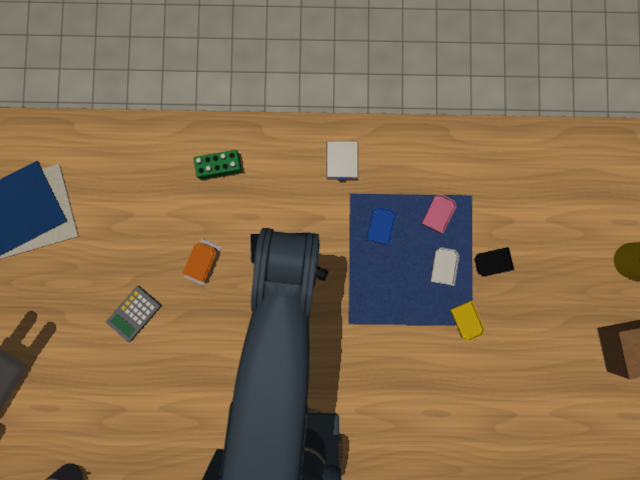

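Request:
send_rows:
  deltas:
    - [0,0,-6,0,0,0,7]
    - [0,0,-6,0,0,0,6.7]
    - [0,0,-6,0,0,0,0]
    - [0,0,-6,0,0,0,0]
    - [0,0,-6,0,0,0,0]

```text
time: 20.38
tool_pos: [0.4984, -0.2781, 0.1613]
orientation: [[0.164, 0.986, 0.005], [0.986, -0.164, -0.002], [-0.001, 0.005, -1.0]]
contact_force: [-0.0, 1.2, -0.4]
opening: 0.0852
```

Request:
send_rows:
  deltas:
    - [0,0,-6,0,-1.65,-9.86,0]
    - [0,0,-4.1,0,-1.65,-9.86,0]
    - [0,0,0,-2,-1.65,-9.86,0]
    - [0,-0.6,0,-4,-1.65,-9.86,0]
    - [0,0,0,0,0,0,0]

```text
time: 21.0
tool_pos: [0.4724, -0.3491, 0.0584]
orientation: [[0.17, 0.777, 0.607], [0.984, -0.165, -0.064], [0.051, 0.608, -0.793]]
contact_force: [-3.3, 7.4, -10.0]
opening: 0.0853
```

```bash
python3 - <<'E'
from h import *
st();print(tool().round(4))
o=snap("k",("side","top"))
cv2.imwrite("pics/c18.png",np.hstack([cv2.resize(o['side'][0][270:420,280:460],(480,400),interpolation=3),cv2.resize(o['top'][0][220:320,400:480],(320,400))]))
E
```

```text
time 21.0
qpos [-58.3688, -13.0636, -37.9096, 39.989, 28.8812, -41.013]
tool_pos [0.4724, -0.3491, 0.0584]
contact_force [-3.337, 7.4082, -9.9996]
opening 0.0853
[[ 0.1698  0.7767  0.6065  0.4724]
 [ 0.9842 -0.1654 -0.0637 -0.3491]
 [ 0.0508  0.6077 -0.7925  0.0584]
 [ 0.      0.      0.      1.    ]]
```

View pics/c18.png

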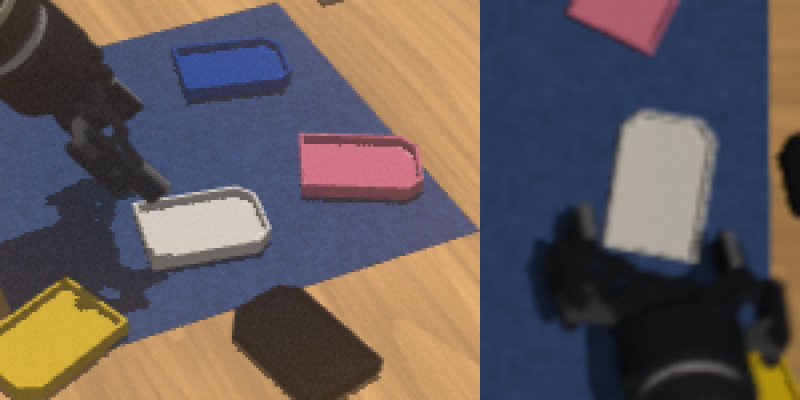

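Request:
send_rows:
  deltas:
    - [0,0,0,0,0,0,0]
    - [0,0,0,0,0,0,0]
    - [0,0,0,0,0,0,0]
    - [0,0,0,0,0,0,0]
    - [0,0,0,0,0,0,0]

```text
time: 21.72
tool_pos: [0.4922, -0.3785, 0.1017]
orientation: [[0.166, 0.753, 0.637], [0.986, -0.126, -0.109], [-0.002, 0.646, -0.764]]
contact_force: [0.6, -0.3, -0.9]
opening: 0.0852
```

Request:
send_rows:
  deltas:
    - [0,0,-0.3,-2,0,0,0]
    - [0,0,0,-2,0,0,0]
    - [0,0,0,-2,0,0,0]
    - [0,0,0,-1.5,0,0,0]
    - [0,0,0,0,0,0,0]

```text
time: 22.35
tool_pos: [0.491, -0.3797, 0.0238]
orientation: [[0.166, 0.755, 0.635], [0.986, -0.128, -0.106], [0.002, 0.644, -0.765]]
contact_force: [-0.1, 0.6, -0.4]
opening: 0.0853
```

Request:
send_rows:
  deltas:
    - [0,0,0,-1,0,0,0]
    - [0,0,0,-0.7,0,0,0]
    - [0,0,0,-0.4,0,0,0]
    - [0,0,0,0,0,0,0]
    - [0,0,0,0,0,0,0]

```text
time: 22.98
tool_pos: [0.4921, -0.3813, 0.0055]
orientation: [[0.166, 0.753, 0.637], [0.986, -0.126, -0.109], [-0.002, 0.646, -0.763]]
contact_force: [0.5, -1.0, -0.3]
opening: 0.0855
```

```bash
python3 - <<'E'
from h import *
st();print(tool().round(4))
o=snap("l",("side","top"))
cv2.imwrite("pics/c19.png",np.hstack([cv2.resize(o['side'][0][270:420,280:460],(480,400),interpolation=3),cv2.resize(o['top'][0][220:320,400:480],(320,400))]))
E
```

```text
time 22.975
qpos [-58.4793, -5.398, -39.6912, 26.5717, 29.0789, -41.2495]
tool_pos [0.4921, -0.3813, 0.0055]
contact_force [0.4588, -0.9733, -0.3123]
opening 0.0855
[[ 0.166   0.753   0.6368  0.4921]
 [ 0.9861 -0.1256 -0.1086 -0.3813]
 [-0.0018  0.646  -0.7634  0.0055]
 [ 0.      0.      0.      1.    ]]
```

View pics/c19.png

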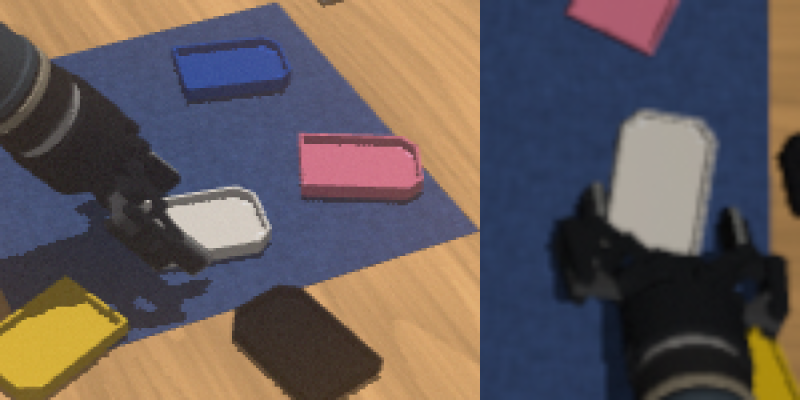

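Request:
send_rows:
  deltas:
    - [0.2,0,0,0,0,0,0]
    - [0.4,0,0,0,0,0,0]
    - [0.5,0,0,0,0,0,0]
    - [0.5,0,0,0,0,0,0]
    - [0.5,0,0,0,0,0,0]

```text
time: 23.7
tool_pos: [0.4922, -0.3817, 0.0059]
orientation: [[0.166, 0.753, 0.637], [0.986, -0.125, -0.109], [-0.002, 0.646, -0.763]]
contact_force: [-2.5, -0.2, 4.2]
opening: 0.0623
```

Request:
send_rows:
  deltas:
    - [0.5,0,0,1,0,0,0]
    - [0.5,0,0,2,0,0,0]
    - [0.5,0,0,3,0,0,0]
    - [0.5,0,0,3,0,0,0]
    - [0.5,0,0,0,0,0,0]

```text
time: 24.32
tool_pos: [0.4931, -0.3829, 0.099]
orientation: [[0.166, 0.751, 0.639], [0.986, -0.122, -0.112], [-0.006, 0.649, -0.761]]
contact_force: [-0.0, -0.8, 0.5]
opening: 0.0619
```

```bash
python3 - <<'E'
from h import *
st();print(tool().round(4))
o=snap("m",("side","top"))
cv2.imwrite("pics/c20.png",np.hstack([cv2.resize(o['side'][0][230:380,280:460],(480,400),interpolation=3),cv2.resize(o['top'][0][220:320,400:480],(320,400))]))
Rg=np.array([[.166,.753,.6368],[.9861,-.1256,-.1086],[-.0018,.646,-.7634]]);
Cg=T(Ro.from_euler('z',-9.6,degrees=True).as_matrix(),[.4984,-.3825,.001])
G=np.linalg.inv(Cg)@T(Rg,[.4921,-.3813,.0055]);np.save("G_white.npy",G)
Tt=flipC(114,[.5405,.050,.050])@G;print(Tt.round(3))
E
```

```text
time 24.325
qpos [-58.4673, -12.4989, -34.202, 38.8341, 29.0658, -41.2508]
tool_pos [0.4931, -0.3829, 0.099]
contact_force [-0.041, -0.8176, 0.5336]
opening 0.0619
[[ 0.1659  0.7512  0.6389  0.4931]
 [ 0.9861 -0.1222 -0.1124 -0.3829]
 [-0.0063  0.6487 -0.761   0.099 ]
 [ 0.      0.      0.      1.    ]]
[[-0.999 -0.013  0.039  0.54 ]
 [-0.041  0.279 -0.959  0.062]
 [ 0.001 -0.96  -0.28   0.104]
 [ 0.     0.     0.     1.   ]]
```

View pics/c20.png

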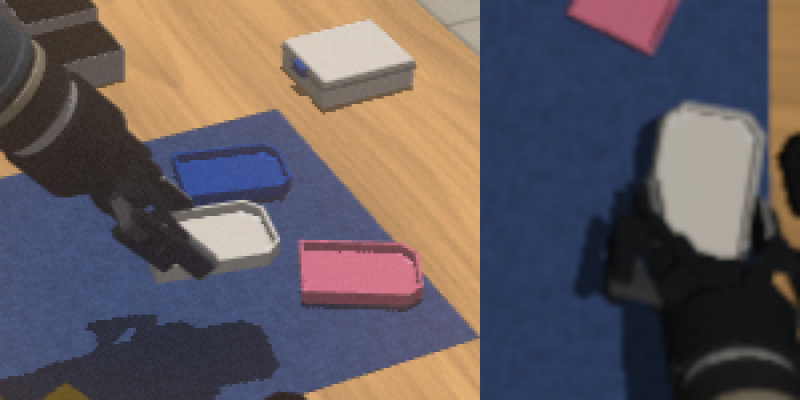

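Request:
send_rows:
  deltas:
    - [0.5,0,0,4,1.65,9.86,0]
    - [0.5,0,0,4,1.65,9.86,0]
    - [0.5,0,0,3,1.65,9.86,0]
    - [0.5,0,0,0,1.65,9.86,0]
    - [0.5,0,0,0,0,0,0]

```text
time: 25.05
tool_pos: [0.4938, -0.3806, 0.1975]
orientation: [[0.162, 0.987, -0.005], [0.987, -0.162, 0.006], [0.005, -0.005, -1.0]]
contact_force: [-0.2, -0.3, -2.4]
opening: 0.0619
```

Request:
send_rows:
  deltas:
    - [0.5,0.5,4,0,0,0,10]
    - [0.5,0.5,4,0,0,0,10]
    - [0.5,0.5,4,0,0,0,10]
    - [0.5,0.5,4,0,0,0,10]
    - [0.5,0.5,4,0,0,0,10]

```text
time: 25.68
tool_pos: [0.515, -0.1793, 0.2034]
orientation: [[-0.653, 0.757, 0.003], [0.757, 0.653, 0.003], [0.0, 0.004, -1.0]]
contact_force: [0.7, 0.4, -0.3]
opening: 0.0622
```

Request:
send_rows:
  deltas:
    - [0.5,0.5,4,0,0,0,10]
    - [0.5,0.5,4,0,0,0,10]
    - [0.5,0.5,4,0,0,0,10]
    - [0.5,0.5,4,0,0,0,10]
    - [0.5,0.4,4,0,0,0,10]

```text
time: 26.3
tool_pos: [0.539, 0.02, 0.2035]
orientation: [[-1.0, -0.014, 0.0], [-0.014, 1.0, 0.005], [-0.0, 0.005, -1.0]]
contact_force: [0.2, 0.4, -1.3]
opening: 0.0623
```

Request:
send_rows:
  deltas:
    - [0.5,0,0,0,0,0,0]
    - [0.5,0,0,0,0,0,0]
    - [0.5,0,0,0,0,0,0]
    - [0.5,0,0,0,0,0,0]
    - [0.5,0,0,0,0,0,0]

```text
time: 26.92
tool_pos: [0.541, 0.0182, 0.2052]
orientation: [[-1.0, -0.008, 0.002], [-0.008, 1.0, 0.004], [-0.002, 0.004, -1.0]]
contact_force: [-0.3, -0.2, -0.7]
opening: 0.0618
```

```bash
python3 - <<'E'
from h import *
st();print(tool().round(4))
E
```

```text
time 26.925
qpos [-5.3056, 4.7916, 4.8495, 89.9714, 0.2308, -95.7367]
tool_pos [0.541, 0.0182, 0.2052]
contact_force [-0.3204, -0.2179, -0.7358]
opening 0.0618
[[-1.     -0.0075  0.0019  0.541 ]
 [-0.0075  1.      0.0039  0.0182]
 [-0.0019  0.0039 -1.      0.2052]
 [ 0.      0.      0.      1.    ]]
```

Request:
send_rows:
  deltas:
    - [0.5,0,1,0,0,0,1.9]
    - [0.5,0,1,0,-10,-0.4,0]
    - [0.5,0,1,0,-10,-0.4,0]
    - [0.5,0,1,-1,-10,-0.4,0]
    - [0.5,0,0.4,-1,-10,-0.4,0]

```text
time: 27.55
tool_pos: [0.5417, 0.0649, 0.1863]
orientation: [[-0.999, -0.032, 0.032], [-0.045, 0.765, -0.642], [-0.004, -0.643, -0.766]]
contact_force: [-0.3, -0.3, -1.1]
opening: 0.0619
```

Request:
send_rows:
  deltas:
    - [0.5,0,0,-1,-10,-0.4,0]
    - [0.5,0,0,-1,-8,-0.3,0]
    - [0.5,0,0,0,-8,-0.3,0]
    - [0.5,0,0,0,-8,-0.3,0]
    - [0.5,0,0,0,0,0,0]

```text
time: 28.18
tool_pos: [0.5392, 0.0637, 0.1584]
orientation: [[-0.999, -0.026, 0.037], [-0.043, 0.274, -0.961], [0.015, -0.961, -0.275]]
contact_force: [0.1, -0.1, -1.5]
opening: 0.0621
```

Request:
send_rows:
  deltas:
    - [0.5,0,0,-1.5,0,0,0]
    - [0.5,0,0,-1.5,0,0,0]
    - [0.5,0,0,0,0,0,0]
    - [0.5,0,0,0,0,0,0]
    - [0.5,0,0,0,0,0,0]

```text
time: 28.8
tool_pos: [0.5412, 0.0629, 0.1362]
orientation: [[-0.999, -0.012, 0.04], [-0.042, 0.279, -0.959], [0.001, -0.96, -0.279]]
contact_force: [0.2, -0.5, -0.9]
opening: 0.0618
```

```bash
python3 - <<'E'
from h import *
st();print(tool().round(3));o=snap("n",("side","top"))
cv2.imwrite("pics/c21.png",np.hstack([cv2.resize(o['side'][0][130:280,220:400],(480,400),interpolation=3),cv2.resize(o['top'][0][200:300,240:320],(320,400))]))
E
```

```text
time 28.8
qpos [28.6768, 45.3518, 18.1124, 119.465, -59.4158, -29.5254]
tool_pos [0.5412, 0.0629, 0.1362]
contact_force [0.227, -0.4547, -0.8913]
opening 0.0618
[[-0.999 -0.012  0.04   0.541]
 [-0.042  0.279 -0.959  0.063]
 [ 0.001 -0.96  -0.279  0.136]
 [ 0.     0.     0.     1.   ]]
```

View pics/c21.png

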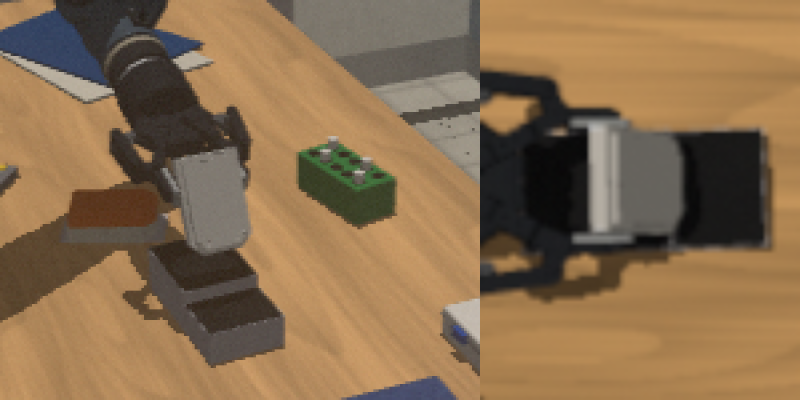

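Request:
send_rows:
  deltas:
    - [0.5,0,0,-1.5,0,0,0]
    - [0.5,0,0,-1,0,0,0]
    - [0.5,0,0,-0.5,0,0,0]
    - [0.5,0,0,0,0,0,0]
    - [0.5,0,0,-0.2,0,0,0]

```text
time: 29.52
tool_pos: [0.5411, 0.063, 0.1034]
orientation: [[-0.999, -0.014, 0.04], [-0.042, 0.278, -0.96], [0.002, -0.96, -0.278]]
contact_force: [-0.8, 0.3, -0.4]
opening: 0.0618
```

Request:
send_rows:
  deltas:
    - [0.5,0,0.4,0,-4,-0.2,0]
    - [0.5,0,0.2,0,-2,-0.1,0]
    - [0.5,0,0,0,0,0,0]
    - [0.2,0,0,0,0,0,0]
    - [0,0,0,0,0,0,0]

```text
time: 30.15
tool_pos: [0.5413, 0.0689, 0.1041]
orientation: [[-0.999, -0.007, 0.041], [-0.042, 0.177, -0.983], [-0.0, -0.984, -0.177]]
contact_force: [-0.3, 0.1, 0.2]
opening: 0.0837
```

Request:
send_rows:
  deltas:
    - [0,0,0,0,0,0,0]
    - [0,0,0,0,0,0,0]
    - [0,0,0,0,0,0,0]
    - [0,0,0,0,0,0,0]
    - [0,0,0,0,0,0,0]

```text
time: 30.78
tool_pos: [0.5409, 0.0689, 0.1031]
orientation: [[-0.999, -0.009, 0.041], [-0.042, 0.176, -0.983], [0.002, -0.984, -0.176]]
contact_force: [-1.2, 0.6, 0.3]
opening: 0.0853
```

```bash
python3 - <<'E'
from h import *
st();o=snap("o",("side","top"))
cv2.imwrite("pics/c22.png",np.hstack([cv2.resize(o['side'][0][130:280,220:400],(480,400),interpolation=3),cv2.resize(o['top'][0][200:300,240:320],(320,400))]))
E
```

```text
time 30.775
qpos [29.7602, 54.329, 21.9272, 126.3154, -60.9336, -18.8995]
tool_pos [0.5409, 0.0689, 0.1031]
contact_force [-1.1528, 0.5994, 0.3181]
opening 0.0853
```

View pics/c22.png

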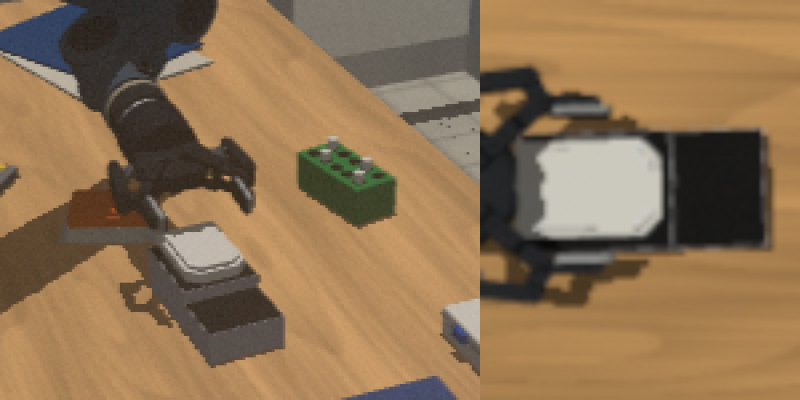

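Request:
send_rows:
  deltas:
    - [0,0,1,4,0,0,0]
    - [0,0,1,5,5,0,0]
    - [0,0,1,2,10,0.4,0]
    - [0,0,0,0,10,0.4,0]
    - [0,0,0,0,10,0.4,0]

```text
time: 31.5
tool_pos: [0.5415, 0.1001, 0.2147]
orientation: [[-0.999, -0.026, 0.034], [-0.043, 0.714, -0.699], [-0.006, -0.7, -0.714]]
contact_force: [-0.8, -0.1, -0.2]
opening: 0.0855
```

Request:
send_rows:
  deltas:
    - [0,0,0,0,10,0.4,0]
    - [0,0,0,0,10,0.4,0]
    - [0,0,0,0,10,0.4,0]
    - [0,0,0,0,10,0.4,0]
    - [0,0,0,0,5,0.2,0]

```text
time: 32.12
tool_pos: [0.541, 0.0976, 0.2146]
orientation: [[-0.999, -0.036, 0.004], [-0.036, 0.999, 0.007], [-0.005, 0.007, -1.0]]
contact_force: [0.2, -0.4, -0.6]
opening: 0.0854
```

```bash
python3 - <<'E'
from h import *
st();print(tool().round(3))
p=cv2.imread("pics/top_o.png");h=cv2.cvtColor(p,cv2.COLOR_BGR2HSV)
m=(h[...,1]<50)&(h[...,2]>75);m[:,:245]=0;m[:,300:]=0;m[:226]=0;m[275:]=0
m=big(m)
print(m.sum(),rect(ray("top",edge(m),.060)))
e=edge(m);w=ray("top",e,.060)*1000;print(w[:,1].min(),w[:,1].max(),w[:,0].min(),w[:,0].max())
cv2.imwrite("pics/c23.png",np.hstack([cv2.resize(q[220:280,240:320],(400,300),interpolation=0) for q in(p,p*m[...,None])]))
E
```

```text
time 32.125
qpos [3.0129, 5.919, 7.1332, 90.942, 0.3864, -89.0665]
tool_pos [0.541, 0.0976, 0.2146]
contact_force [0.2316, -0.4322, -0.6126]
opening 0.0854
[[-0.999 -0.036  0.004  0.541]
 [-0.036  0.999  0.007  0.098]
 [-0.005  0.007 -1.     0.215]
 [ 0.     0.     0.     1.   ]]
901 (array([542.8,  99.9]), 94.8, 68.6, -88.9)
52.119701896631426 147.80173862860525 508.22526132670885 577.3482350327558
```

View pics/c23.png

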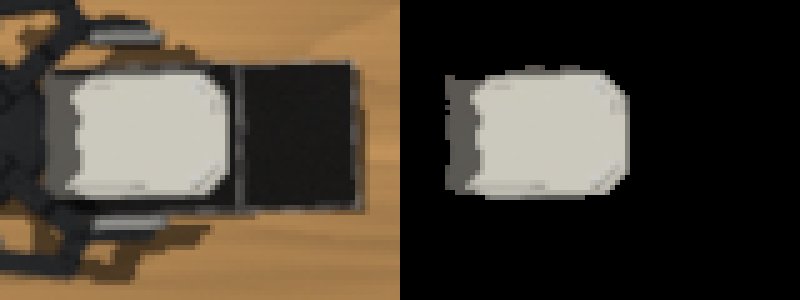

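Request:
send_rows:
  deltas:
    - [0,0,0.2,-4,-0.4,0.2,0]
    - [0,0,0,-4,0,0,0]
    - [0,0,0,-4,0,0,0]
    - [0,0,0,-3,0,0,0]
    - [0,0,0,0,0,0,0]

```text
time: 32.75
tool_pos: [0.5375, 0.1006, 0.0598]
orientation: [[-0.999, -0.038, -0.009], [-0.038, 0.999, -0.004], [0.009, -0.003, -1.0]]
contact_force: [-0.4, 0.6, -0.2]
opening: 0.0854
```

```bash
python3 - <<'E'
from h import *
st();print(tool().round(4))
E
```

```text
time 32.75
qpos [3.6842, 8.4188, -7.8442, 74.2734, -0.1836, -88.52]
tool_pos [0.5375, 0.1006, 0.0598]
contact_force [-0.3568, 0.5993, -0.2022]
opening 0.0854
[[-0.9992 -0.0385 -0.0091  0.5375]
 [-0.0385  0.9993 -0.0038  0.1006]
 [ 0.0093 -0.0034 -1.      0.0598]
 [ 0.      0.      0.      1.    ]]
```

Request:
send_rows:
  deltas:
    - [0,0,0,-1.2,0,0,0]
    - [0,0,0,0,0,0,0]
    - [0.3,0,0,0,0,0,0]
    - [0.5,0,0,0,0,0,0]
    - [0.5,0,0,0,0,0,0]

```text
time: 33.38
tool_pos: [0.5421, 0.101, 0.0536]
orientation: [[-0.999, -0.038, 0.002], [-0.038, 0.999, -0.003], [-0.002, -0.003, -1.0]]
contact_force: [-0.5, -0.6, 5.0]
opening: 0.0593
```

Request:
send_rows:
  deltas:
    - [0.5,0,0,0,0,0,0]
    - [0.5,0,0,2,0,0,0]
    - [0.5,0,0,3,0,0,0]
    - [0.5,0,0,4,0,0,0]
    - [0.5,0,0,0,0,0,0]

```text
time: 34.0
tool_pos: [0.5442, 0.1011, 0.1462]
orientation: [[-0.999, -0.038, 0.008], [-0.038, 0.999, -0.003], [-0.008, -0.003, -1.0]]
contact_force: [-0.7, 0.8, -0.9]
opening: 0.0595
```

```bash
python3 - <<'E'
from h import *
st();print(tool().round(4))
E
```

```text
time 34.0
qpos [3.6837, 6.3407, -0.183, 83.0166, -0.177, -88.521]
tool_pos [0.5442, 0.1011, 0.1462]
contact_force [-0.7119, 0.8429, -0.9404]
opening 0.0595
[[-0.9992 -0.0384  0.0082  0.5442]
 [-0.0385  0.9993 -0.0026  0.1011]
 [-0.0081 -0.0029 -1.      0.1462]
 [ 0.      0.      0.      1.    ]]
```

```bash
python3 - <<'E'
from h import *
o=snap("p",("side","top"))
cv2.imwrite("pics/c24.png",np.hstack([cv2.resize(o['side'][0][130:280,220:400],(480,400),interpolation=3),cv2.resize(o['top'][0][200:300,240:320],(320,400))]))
E
```

```text
(no output)
```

View pics/c24.png

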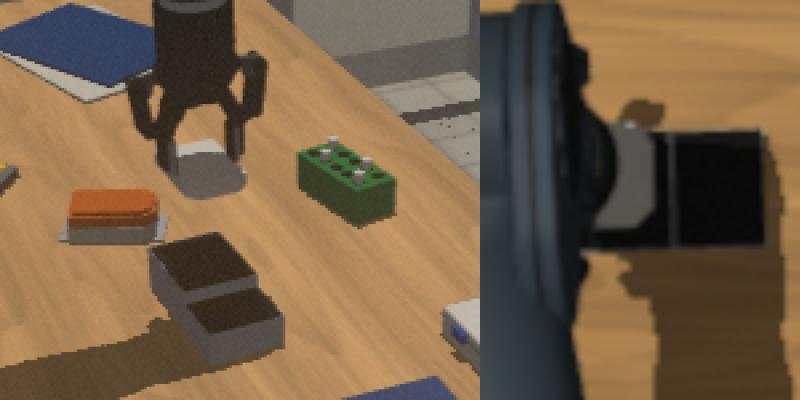

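Request:
send_rows:
  deltas:
    - [0.5,0,0,-4,0,0,0]
    - [0.5,0,0,-3,0,0,0]
    - [0.5,0,0,-1.8,0,0,0]
    - [0.5,0,0,0,0,0,0]
    - [0.5,0,0,0,0,0,0]

```text
time: 34.72
tool_pos: [0.5407, 0.1009, 0.0526]
orientation: [[-0.999, -0.038, -0.002], [-0.038, 0.999, -0.003], [0.002, -0.003, -1.0]]
contact_force: [0.7, -0.8, -0.4]
opening: 0.0593
```

Request:
send_rows:
  deltas:
    - [0.5,0,0,-0.2,0,0,0]
    - [0.2,0,0,0,0,0,0]
    - [0,0,0,0,0,0,0]
    - [0,0,0,0,0,0,0]
    - [0,0,0,0,0,0,0]

```text
time: 35.35
tool_pos: [0.541, 0.1009, 0.0513]
orientation: [[-0.999, -0.038, -0.001], [-0.038, 0.999, -0.003], [0.001, -0.003, -1.0]]
contact_force: [0.6, -0.5, 0.3]
opening: 0.0853
```

Request:
send_rows:
  deltas:
    - [0,0,-0.1,-0.4,0,0,0]
    - [0,0,0,0,0,0,0]
    - [0.3,0,0,0,0,0,0]
    - [0.5,0,0,0,0,0,0]
    - [0.5,0,0,0,0,0,0]

```text
time: 35.98
tool_pos: [0.5415, 0.0999, 0.0478]
orientation: [[-0.999, -0.038, -0.0], [-0.038, 0.999, -0.003], [0.0, -0.003, -1.0]]
contact_force: [0.0, 0.2, 2.1]
opening: 0.062
```

Request:
send_rows:
  deltas:
    - [0.5,0,0,0,0,0,0]
    - [0.5,0,0,2,0,0,0]
    - [0.5,0,0,3,0,0,0]
    - [0.5,0,0,3,0,0,0]
    - [0.5,0,0,0,0,0,0]

```text
time: 36.6
tool_pos: [0.5427, 0.1, 0.1295]
orientation: [[-0.999, -0.038, 0.004], [-0.038, 0.999, -0.003], [-0.003, -0.003, -1.0]]
contact_force: [0.3, -0.5, -0.6]
opening: 0.0619
```

```bash
python3 - <<'E'
from h import *
st();print(tool().round(4))
o=snap("q",("side","top"))
cv2.imwrite("pics/c24.png",np.hstack([cv2.resize(o['side'][0][130:280,220:400],(480,400),interpolation=3),cv2.resize(o['top'][0][200:300,240:320],(320,400))]))
E
```

```text
time 36.6
qpos [3.5794, 6.5999, -1.8032, 81.4034, -0.1768, -88.6247]
tool_pos [0.5427, 0.1, 0.1295]
contact_force [0.2835, -0.4724, -0.6183]
opening 0.0619
[[-0.9993 -0.0384  0.0036  0.5427]
 [-0.0385  0.9993 -0.0029  0.1   ]
 [-0.0035 -0.003  -1.      0.1295]
 [ 0.      0.      0.      1.    ]]
```

View pics/c24.png

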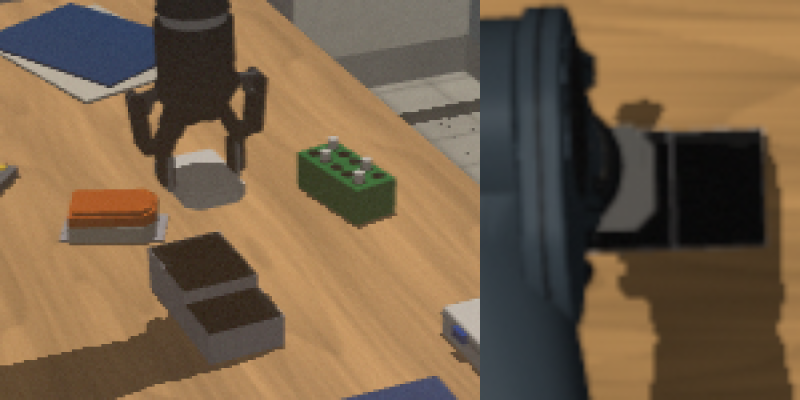

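Request:
send_rows:
  deltas:
    - [0.5,0,0,0,0,0,0]
    - [0.5,-1,4,0,0,0,9]
    - [0.5,-1,4,0,0,0,9]
    - [0.5,-1,4,0,0,0,9]
    - [0.5,-1,4,0,0,0,10]

```text
time: 37.33
tool_pos: [0.4995, 0.2607, 0.1252]
orientation: [[-0.771, -0.636, -0.002], [-0.636, 0.771, -0.004], [0.004, -0.002, -1.0]]
contact_force: [-0.1, -0.4, -0.3]
opening: 0.062
```

Request:
send_rows:
  deltas:
    - [0.5,-0.2,2.2,0,0,0,9.6]
    - [0.5,0,0,0,0,0,9]
    - [0.5,0,0,-2,0,0,9]
    - [0.5,0,0,-3,0,0,0]
    - [0.5,0,0,0,0,0,0]

```text
time: 37.95
tool_pos: [0.4953, 0.2804, 0.0724]
orientation: [[-0.394, -0.919, -0.007], [-0.919, 0.394, -0.006], [0.008, 0.004, -1.0]]
contact_force: [-0.3, -0.5, -0.6]
opening: 0.0618
```

```bash
cat >> h.py <<'E'
def align(tag,z):
    o=snap(tag,("side","top"))
    a=orect(o["top"][0],"top",z);b=orect(o["side"][0],"side",z);c=orect(o["side"][0],"side",z-.012);d=orect(o["side"][0],"side",.032)
    for i in(a,b,c,d):
        for x in(-48,48):cv2.line(i,(int((x+80)*2),0),(int((x+80)*2),239),(0,255,0),1)
        for y in(-32,32):cv2.line(i,(0,int((60-y)*2)),(319,int((60-y)*2)),(0,255,0),1)
    cv2.imwrite(f"pics/al_{tag}.png",np.vstack([np.hstack([a,b]),np.hstack([c,d])]))
E
python3 - <<'E'
from h import *
st();print(tool().round(4));align("r",tool()[2,3]+.012)
E
```

```text
time 37.95
qpos [22.8699, 11.1939, -3.2279, 76.0654, -0.1847, -133.9329]
tool_pos [0.4953, 0.2804, 0.0724]
contact_force [-0.2724, -0.5398, -0.6339]
opening 0.0618
[[-0.3939 -0.9191 -0.0066  0.4953]
 [-0.9191  0.3939 -0.0063  0.2804]
 [ 0.0084  0.0036 -1.      0.0724]
 [ 0.      0.      0.      1.    ]]
```

View pics/al_r.png

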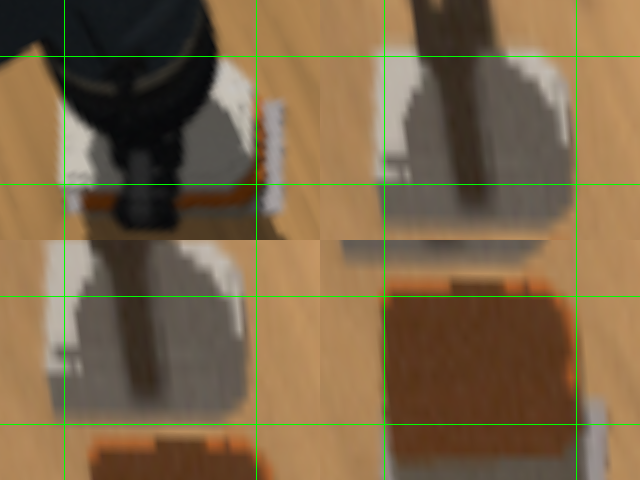

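Request:
send_rows:
  deltas:
    - [0.5,0,0,0,0,0,0]
    - [0.5,0,0,0,0,0,0]
    - [0.5,0,0,0,0,0,0]
    - [0.5,0,0,0,0,0,0]
    - [0.5,0,0,0,0,0,0]

```text
time: 38.67
tool_pos: [0.499, 0.2819, 0.0772]
orientation: [[-0.394, -0.919, 0.002], [-0.919, 0.394, -0.002], [0.001, -0.003, -1.0]]
contact_force: [0.1, -0.0, -1.0]
opening: 0.062
```

```bash
python3 - <<'E'
from h import *
st();print(tool().round(4));align("s",tool()[2,3]+.012)
E
```

```text
time 38.675
qpos [22.8655, 11.0107, -2.8779, 76.0396, -0.1856, -133.9385]
tool_pos [0.499, 0.2819, 0.0772]
contact_force [0.0921, -0.0384, -1.0432]
opening 0.062
[[-0.3939 -0.9192  0.0024  0.499 ]
 [-0.9192  0.3939 -0.0025  0.2819]
 [ 0.0013 -0.0032 -1.      0.0772]
 [ 0.      0.      0.      1.    ]]
```

View pics/al_s.png

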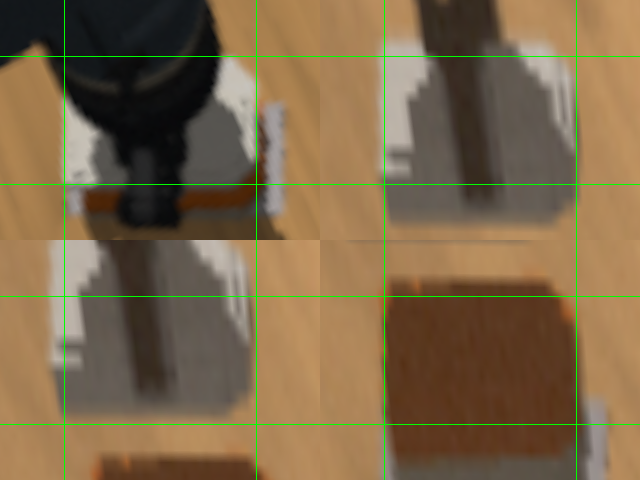

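Request:
send_rows:
  deltas:
    - [0.5,0.1,0,-1.5,0,0,0]
    - [0.5,0,0,-1.5,0,0,0]
    - [0.5,0,0,-0.7,0,0,0]
    - [0.5,0,0,0,0,0,0]
    - [0.5,0,0,0,0,0,0]

```text
time: 39.4
tool_pos: [0.5001, 0.282, 0.0404]
orientation: [[-0.394, -0.919, 0.003], [-0.919, 0.394, -0.002], [0.001, -0.003, -1.0]]
contact_force: [0.1, -0.4, -0.8]
opening: 0.0621
```

Request:
send_rows:
  deltas:
    - [0.5,0,0,-0.2,0,0,0]
    - [0.5,0,0,-0.2,0,0,0]
    - [0.5,0,0,-0.1,0,0,0]
    - [0.5,0,0,0,0,0,0]
    - [0.5,0,0,0,0,0,0]

```text
time: 40.02
tool_pos: [0.4999, 0.2819, 0.0352]
orientation: [[-0.394, -0.919, 0.002], [-0.919, 0.394, -0.003], [0.001, -0.003, -1.0]]
contact_force: [0.5, -0.1, -1.8]
opening: 0.062
```

Request:
send_rows:
  deltas:
    - [0.5,0,0,-0.15,0,0,0]
    - [0.5,0,0,-0.1,0,0,0]
    - [0.5,0,0,-0.1,0,0,0]
    - [0.5,0,0,0,0,0,0]
    - [0.5,0,0,0,0,0,0]

```text
time: 40.65
tool_pos: [0.4999, 0.2819, 0.0317]
orientation: [[-0.394, -0.919, 0.002], [-0.919, 0.394, -0.003], [0.001, -0.003, -1.0]]
contact_force: [-0.4, -0.5, 0.1]
opening: 0.0622
```

Request:
send_rows:
  deltas:
    - [0.2,0,0,0,0,0,0]
    - [0,0,0,0,0,0,0]
    - [0,0,0,0,0,0,0]
    - [0,0,0,3,0,0,0]
    - [0,0,0,5,0,0,0]

```text
time: 41.28
tool_pos: [0.4979, 0.281, 0.1097]
orientation: [[-0.394, -0.919, -0.003], [-0.919, 0.394, -0.005], [0.006, 0.001, -1.0]]
contact_force: [0.5, -0.1, 0.2]
opening: 0.0853
```

Request:
send_rows:
  deltas:
    - [0,0,-2,5,0,0,-10]
    - [0,0.3,-4,3,0,0,-10]
    - [0,0.3,-4,0,0,0,-10]
    - [0,0.3,-4,0,0,0,-10]
    - [0,0.3,-4,0,0,0,-10]

```text
time: 41.9
tool_pos: [0.5121, 0.1007, 0.192]
orientation: [[-0.959, -0.284, 0.0], [-0.284, 0.959, -0.003], [0.001, -0.003, -1.0]]
contact_force: [-0.5, -0.7, -0.1]
opening: 0.0852
```

Request:
send_rows:
  deltas:
    - [0,0.3,-4,0,0,0,-10]
    - [0,0.3,-4,0,0,0,-10]
    - [0,0.3,-4,0,0,0,-10]
    - [0,0.3,-4,0,0,0,-10]
    - [0,0.3,-4,0,0,0,-10]

```text
time: 42.52
tool_pos: [0.527, -0.0994, 0.1918]
orientation: [[-0.834, 0.552, -0.002], [0.552, 0.834, -0.002], [0.001, -0.003, -1.0]]
contact_force: [1.0, 0.3, -0.2]
opening: 0.0857
```

```bash
python3 - <<'E'
from h import *
st();print(tool().round(3));o=snap("t",("side","top"))
cv2.imwrite("pics/c25.png",np.hstack([cv2.resize(o['side'][0][140:240,200:320],(480,400),interpolation=3),cv2.resize(o['top'][0][220:300,170:234],(320,400))]))
W=cloud("top",o['top'][1]);h=cv2.cvtColor(o['top'][0],cv2.COLOR_BGR2HSV)
print('stack top z',np.median(W[255:270,197:207,2]))
m=h[...,1]>185;m[:,:362]=0;m[:,402:]=0;m[:200]=0;m[252:]=0;m=big(m);print(m.sum(),rect(ray("top",edge(m),.016)))
E
```

```text
time 42.525
qpos [-17.7665, 4.2254, 2.7309, 88.6043, -0.1424, -74.2384]
tool_pos [0.527, -0.0994, 0.1918]
contact_force [1.0432, 0.319, -0.2417]
opening 0.0857
[[-0.834  0.552 -0.002  0.527]
 [ 0.552  0.834 -0.002 -0.099]
 [ 0.001 -0.003 -1.     0.192]
 [ 0.     0.     0.     1.   ]]
stack top z 0.048031939852152844
76 (array([ 648. , -218.5]), 52.8, 12.2, 72.3)
```

View pics/c25.png

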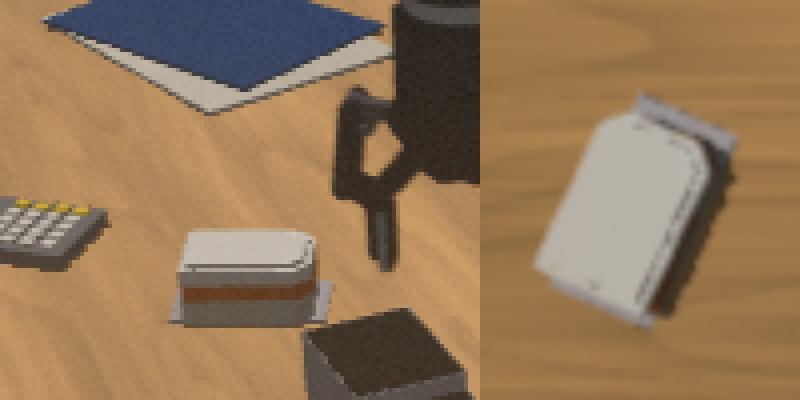

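View pics/top_t.png

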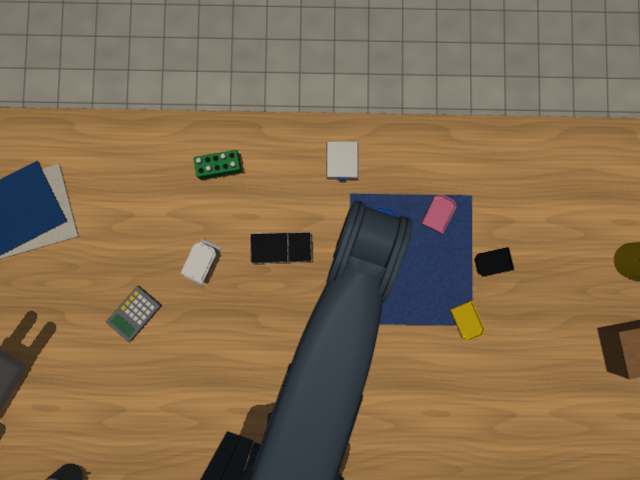

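Request:
send_rows:
  deltas:
    - [0,0.5,-2,0,0,0,-10]
    - [0,0.5,-2,0,0,0,-10]
    - [0,0.5,-2,0,0,0,-10]
    - [0,0.5,-2,0,0,0,-10]
    - [0,0.5,-1,0,0,0,-10]

```text
time: 43.25
tool_pos: [0.5521, -0.1884, 0.1916]
orientation: [[-0.114, 0.994, -0.003], [0.994, 0.114, 0.001], [0.002, -0.003, -1.0]]
contact_force: [-0.3, -0.3, 0.2]
opening: 0.0857
```

Request:
send_rows:
  deltas:
    - [0,0.8,-0.5,0,0,0,-9.3]
    - [0,1,-0.5,0,0,0,-9.3]
    - [0,1,0,0,-2.08,-9.78,0]
    - [0,1,0,0,-2.08,-9.78,0]
    - [0,1,0,0,-2.08,-9.78,0]

```text
time: 43.88
tool_pos: [0.6011, -0.1976, 0.193]
orientation: [[0.202, 0.846, 0.493], [0.979, -0.174, -0.103], [-0.001, 0.503, -0.864]]
contact_force: [0.3, 0.2, 0.2]
opening: 0.0854
```

Request:
send_rows:
  deltas:
    - [0,0,0,-1,-2.08,-9.78,0]
    - [0,0,0,-2,0,0,0]
    - [0,0,0,-2,0,0,0]
    - [0,0,0,0,0,0,0]
    - [0,0,0,0,0,0,0]

```text
time: 44.5
tool_pos: [0.6007, -0.198, 0.1432]
orientation: [[0.203, 0.751, 0.628], [0.979, -0.155, -0.132], [-0.002, 0.642, -0.767]]
contact_force: [-0.6, 0.5, 0.4]
opening: 0.0849
```

```bash
python3 - <<'E'
from h import *
st();print(tool().round(3));o=snap("u",("side","top"))
cv2.imwrite("pics/c26.png",np.hstack([cv2.resize(o['side'][0][220:370,280:460],(480,400),interpolation=3),cv2.resize(o['top'][0][180:280,340:420],(320,400))]))
h=cv2.cvtColor(o['top'][0],cv2.COLOR_BGR2HSV)
m=h[...,1]>185;m[:,:362]=0;m[:,402:]=0;m[:200]=0;m[252:]=0;m=big(m);print(m.sum(),rect(ray("top",edge(m),.016)))
E
```

```text
time 44.5
qpos [-30.1369, -20.4441, -36.0754, 35.901, 11.6103, -14.3785]
tool_pos [0.6007, -0.198, 0.1432]
contact_force [-0.5881, 0.4922, 0.4203]
opening 0.0849
[[ 0.203  0.751  0.628  0.601]
 [ 0.979 -0.155 -0.132 -0.198]
 [-0.002  0.642 -0.767  0.143]
 [ 0.     0.     0.     1.   ]]
570 (array([ 617.7, -209.1]), 72.9, 63.7, -13.3)
```

View pics/c26.png

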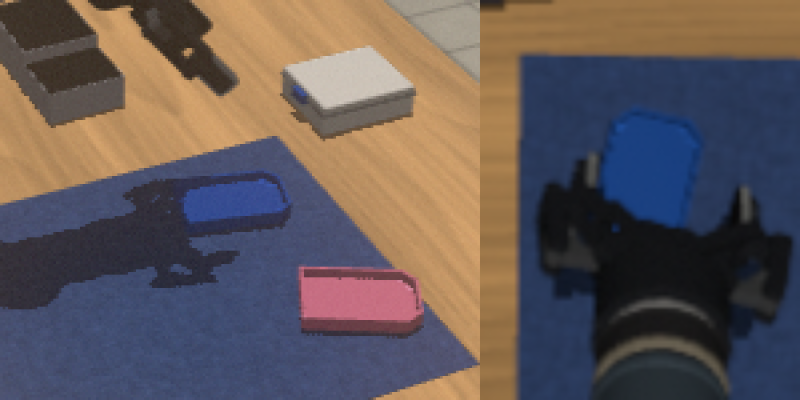

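Request:
send_rows:
  deltas:
    - [0,0,-0.8,-3,0,0,0]
    - [0,0,0,-3,0,0,0]
    - [0,0,0,-3,0,0,0]
    - [0,0,0,-2,0,0,0]
    - [0,0,0,0,0,0,0]

```text
time: 45.22
tool_pos: [0.599, -0.2055, 0.0297]
orientation: [[0.204, 0.754, 0.624], [0.979, -0.157, -0.13], [-0.0, 0.638, -0.77]]
contact_force: [-0.2, -0.4, -0.0]
opening: 0.0851
```

Request:
send_rows:
  deltas:
    - [0,0,0,-1,0,0,0]
    - [0,0,0,-1,0,0,0]
    - [0,0,0,-0.5,0,0,0]
    - [0,0,0,0,0,0,0]
    - [0,0,0,0,0,0,0]

```text
time: 45.85
tool_pos: [0.6002, -0.2062, 0.007]
orientation: [[0.204, 0.752, 0.627], [0.979, -0.156, -0.132], [-0.001, 0.641, -0.768]]
contact_force: [-0.1, 0.1, 0.2]
opening: 0.0854
```

```bash
python3 - <<'E'
from h import *
st();print(tool().round(4))
E
```

```text
time 45.85
qpos [-31.0963, -10.1408, -44.8152, 17.0772, 12.1719, -15.1031]
tool_pos [0.6002, -0.2062, 0.007]
contact_force [-0.12, 0.0695, 0.2343]
opening 0.0854
[[ 0.2043  0.7517  0.6271  0.6002]
 [ 0.9789 -0.1559 -0.132  -0.2062]
 [-0.0014  0.6408 -0.7677  0.007 ]
 [ 0.      0.      0.      1.    ]]
```

Request:
send_rows:
  deltas:
    - [0,0,0,-0.15,0,0,0]
    - [0.2,0,0,0,0,0,0]
    - [0.4,0,0,0,0,0,0]
    - [0.5,0,0,0,0,0,0]
    - [0.5,0,0,0,0,0,0]

```text
time: 46.48
tool_pos: [0.6003, -0.2064, 0.0058]
orientation: [[0.204, 0.751, 0.627], [0.979, -0.156, -0.132], [-0.002, 0.641, -0.767]]
contact_force: [-1.4, -0.4, 2.1]
opening: 0.0621
```

Request:
send_rows:
  deltas:
    - [0.5,0,0,0,0,0,0]
    - [0.5,0,0,1,0,0,0]
    - [0.5,0,0,3,0,0,0]
    - [0.5,0,0,4,0,0,0]
    - [0.5,0,0,0,0,0,0]

```text
time: 47.1
tool_pos: [0.6032, -0.2079, 0.092]
orientation: [[0.204, 0.746, 0.634], [0.979, -0.153, -0.136], [-0.005, 0.648, -0.762]]
contact_force: [0.5, -0.1, -0.7]
opening: 0.0623
```

```bash
python3 - <<'E'
from h import *
st();print(tool().round(3));o=snap("v",("side","top"))
cv2.imwrite("pics/c27.png",np.hstack([cv2.resize(o['side'][0][190:340,280:460],(480,400),interpolation=3),cv2.resize(o['top'][0][180:280,340:420],(320,400))]))
E
```

```text
time 47.1
qpos [-31.0895, -17.0934, -39.9087, 28.3812, 12.1793, -15.1069]
tool_pos [0.6032, -0.2079, 0.092]
contact_force [0.4741, -0.1468, -0.6525]
opening 0.0623
[[ 0.204  0.746  0.634  0.603]
 [ 0.979 -0.153 -0.136 -0.208]
 [-0.005  0.648 -0.762  0.092]
 [ 0.     0.     0.     1.   ]]
```

View pics/c27.png

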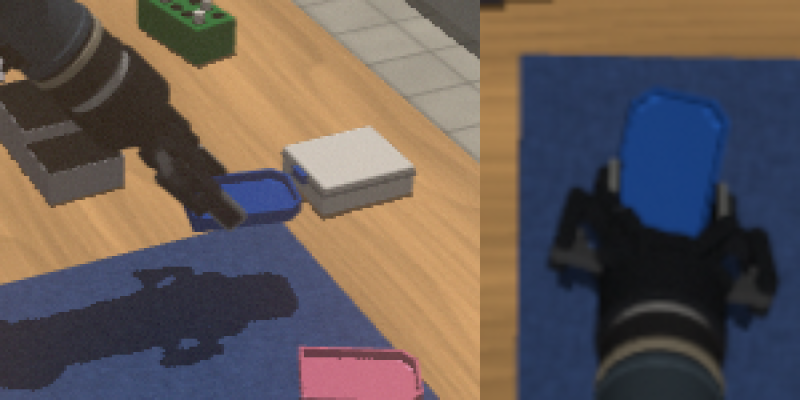

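Request:
send_rows:
  deltas:
    - [0.5,0,0,4,2.08,9.78,0]
    - [0.5,-0.5,0,4,2.08,9.78,0]
    - [0.5,-0.5,0,3,2.08,9.78,0]
    - [0.5,-0.5,0,0,2.08,9.78,0]
    - [0.5,-0.5,0,0,0,0,0]

```text
time: 47.82
tool_pos: [0.5829, -0.2071, 0.1776]
orientation: [[0.205, 0.979, 0.021], [0.979, -0.205, 0.001], [0.005, 0.021, -1.0]]
contact_force: [-1.0, -0.3, -1.4]
opening: 0.0621
```

Request:
send_rows:
  deltas:
    - [0.5,-0.4,2.5,0,0,0,10]
    - [0.5,-0.4,2.5,0,0,0,10]
    - [0.5,-0.4,2.5,0,0,0,10]
    - [0.5,-0.4,2.5,0,0,0,10]
    - [0.5,-0.4,2.5,0,0,0,10]

```text
time: 48.45
tool_pos: [0.5592, -0.0805, 0.1845]
orientation: [[-0.622, 0.783, 0.024], [0.783, 0.622, 0.023], [0.003, 0.033, -0.999]]
contact_force: [0.2, -0.2, -1.5]
opening: 0.0621
```

Request:
send_rows:
  deltas:
    - [0.5,-0.4,2.5,0,0,0,10]
    - [0.5,-0.4,2.5,0,0,0,10]
    - [0.5,-0.4,2.5,0,0,0,10]
    - [0.5,-0.4,2.5,0,0,0,10]
    - [0.5,-0.4,2.5,0,0,0,10]

```text
time: 49.08
tool_pos: [0.5392, 0.044, 0.1845]
orientation: [[-1.0, 0.027, -0.002], [0.027, 0.999, 0.034], [0.003, 0.034, -0.999]]
contact_force: [0.1, -0.4, -1.3]
opening: 0.0617
```

Request:
send_rows:
  deltas:
    - [0.5,0,0,0,0,0,4.4]
    - [0.5,0,0,0,0,0,0]
    - [0.5,0,0,0,0,0,0]
    - [0.5,0,0,0,0,0,0]
    - [0.5,0,0,0,0,0,0]

```text
time: 49.7
tool_pos: [0.5416, 0.0429, 0.186]
orientation: [[-0.999, -0.043, -0.003], [-0.043, 0.998, 0.033], [0.002, 0.033, -0.999]]
contact_force: [-0.4, 0.4, -0.9]
opening: 0.0619
```

```bash
python3 - <<'E'
from h import *
st();print(tool().round(4))
E
```

```text
time 49.7
qpos [-3.6536, 5.2569, 3.1501, 88.1924, 1.8942, -96.1494]
tool_pos [0.5416, 0.0429, 0.186]
contact_force [-0.3773, 0.3956, -0.9497]
opening 0.0619
[[-0.9991 -0.0434 -0.0031  0.5416]
 [-0.0435  0.9985  0.0333  0.0429]
 [ 0.0017  0.0334 -0.9994  0.186 ]
 [ 0.      0.      0.      1.    ]]
```

Request:
send_rows:
  deltas:
    - [0.5,0,0.5,1,-8,-0.3,0]
    - [0.5,0,0.5,0,-10,-0.4,0]
    - [0.5,0,0.5,0,-10,-0.4,0]
    - [0.5,0,0.5,0,-10,-0.4,0]
    - [0.5,0,0,-1,-10,-0.4,0]

```text
time: 50.32
tool_pos: [0.543, 0.0645, 0.188]
orientation: [[-0.999, -0.028, 0.032], [-0.043, 0.69, -0.722], [-0.001, -0.723, -0.691]]
contact_force: [0.5, -1.0, -1.8]
opening: 0.0625
```

Request:
send_rows:
  deltas:
    - [0.5,0,0,-1,-10,-0.4,0]
    - [0.5,0,0,-1,-10,-0.4,0]
    - [0.5,0,0,-1,-8,-0.3,0]
    - [0.5,0,0,-1,0,0,0]
    - [0.5,0,0,0,0,0,0]

```text
time: 50.95
tool_pos: [0.5418, 0.063, 0.1459]
orientation: [[-0.999, -0.015, 0.036], [-0.038, 0.275, -0.961], [0.005, -0.961, -0.275]]
contact_force: [0.4, 1.4, 1.4]
opening: 0.0622
```

Request:
send_rows:
  deltas:
    - [0.5,0,0,0,0,0,0]
    - [0.5,0,0,0,0,0,0]
    - [0.5,0,0,0,0,0,0]
    - [0.5,0,0,0,0,0,0]
    - [0.5,0,0,0,0,0,0]

```text
time: 51.58
tool_pos: [0.5415, 0.0632, 0.1462]
orientation: [[-0.999, -0.015, 0.036], [-0.039, 0.273, -0.961], [0.005, -0.962, -0.273]]
contact_force: [0.1, -0.0, -1.5]
opening: 0.0622
```

```bash
python3 - <<'E'
from h import *
st();print(tool().round(3));o=snap("w",("side","top"))
cv2.imwrite("pics/c28.png",np.hstack([cv2.resize(o['side'][0][130:280,220:400],(480,400),interpolation=3),cv2.resize(o['top'][0][200:300,240:320],(320,400))]))
E
```

```text
time 51.575
qpos [28.6769, 45.3006, 18.8743, 121.1021, -59.3887, -29.0023]
tool_pos [0.5415, 0.0632, 0.1462]
contact_force [0.0631, -0.0471, -1.4791]
opening 0.0622
[[-0.999 -0.015  0.036  0.542]
 [-0.039  0.273 -0.961  0.063]
 [ 0.005 -0.962 -0.273  0.146]
 [ 0.     0.     0.     1.   ]]
```

View pics/c28.png

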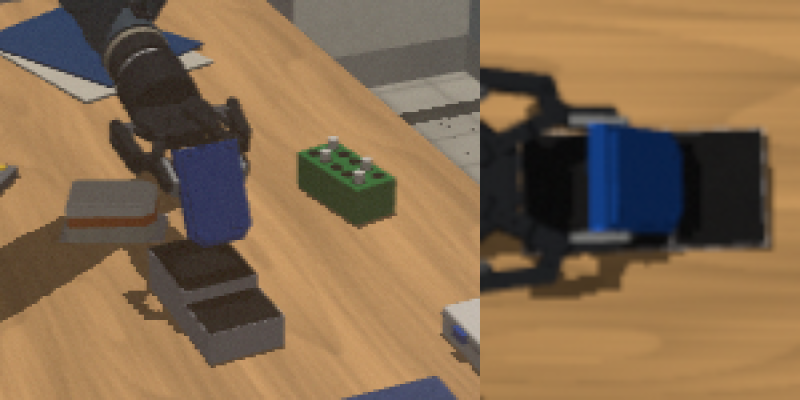

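Blue hangs over the landing just as white did, at the same pose. Lower to z≈0.104 and tip.

Request:
send_rows:
  deltas:
    - [0.5,0,-0.1,-1.5,0,0,0]
    - [0.5,0,0,-1.5,0,0,0]
    - [0.5,0,0,-1,0,0,0]
    - [0.5,0,0,-0.2,0,0,0]
    - [0.5,0,0,0,0,0,0]

```text
time: 52.3
tool_pos: [0.5416, 0.0622, 0.1039]
orientation: [[-0.999, -0.016, 0.036], [-0.039, 0.272, -0.961], [0.006, -0.962, -0.273]]
contact_force: [0.1, 1.0, -1.3]
opening: 0.062
```

Request:
send_rows:
  deltas:
    - [0.5,0,0.4,0,-4,-0.2,0]
    - [0.5,0,0.2,0,-2,-0.1,0]
    - [0.5,0,0,0,0,0,0]
    - [0.2,0,0,0,0,0,0]
    - [0,0,0,0,0,0,0]

```text
time: 52.92
tool_pos: [0.542, 0.0683, 0.1052]
orientation: [[-0.999, -0.009, 0.038], [-0.039, 0.172, -0.984], [0.002, -0.985, -0.172]]
contact_force: [0.2, -0.4, -0.1]
opening: 0.0837
```

Request:
send_rows:
  deltas:
    - [0,0,0,0,0,0,0]
    - [0,0,0,0,0,0,0]
    - [0,0,0,0,0,0,0]
    - [0,0,0,0,0,0,0]
    - [0,0,0,0,0,0,0]

```text
time: 53.55
tool_pos: [0.5416, 0.0682, 0.104]
orientation: [[-0.999, -0.011, 0.037], [-0.039, 0.171, -0.985], [0.004, -0.985, -0.171]]
contact_force: [0.5, 0.3, 0.6]
opening: 0.0855
```

```bash
python3 - <<'E'
from h import *
st();o=snap("x",("side","top"))
p=o['top'][0];h=cv2.cvtColor(p,cv2.COLOR_BGR2HSV)
m=(h[...,0]>95)&(h[...,0]<125)&(h[...,1]>130)&(h[...,2]>45);m[:,:245]=0;m[:,300:]=0;m[:226]=0;m[275:]=0
m=big(m);e=edge(m);w=ray("top",e,.060)*1000;print(m.sum(),rect(w/1000),w[:,1].min(),w[:,1].max())
cv2.imwrite("pics/c29.png",np.hstack([cv2.resize(o['side'][0][130:280,220:400],(480,400),interpolation=3),cv2.resize(p[200:300,240:320],(320,400))]))
E
```

```text
time 53.55
qpos [29.6542, 54.7407, 22.3636, 127.0246, -60.9342, -18.4272]
tool_pos [0.5416, 0.0682, 0.104]
contact_force [0.526, 0.3336, 0.5598]
opening 0.0855
889 (array([541.6,  99.9]), 94.7, 65.9, -88.9) 52.119701896631426 147.67705960103922
```

View pics/c29.png

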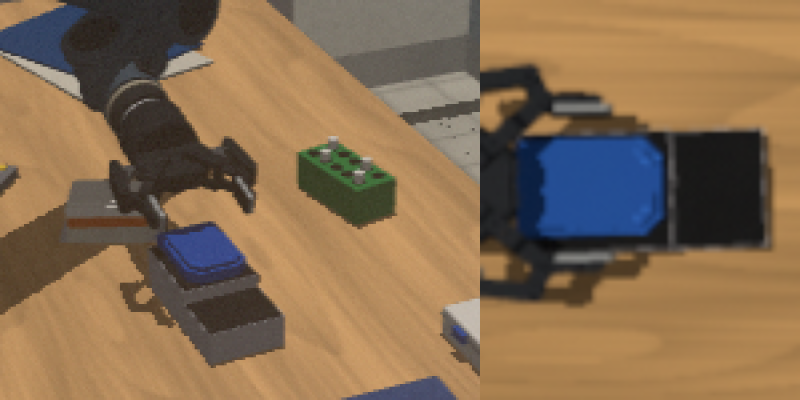

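Request:
send_rows:
  deltas:
    - [0,0,1,4,0,0,0]
    - [0,0,1,5,5,0,0]
    - [0,0,1,2,10,0.4,0]
    - [0,0,0,0,10,0.4,0]
    - [0,0,0,0,10,0.4,0]

```text
time: 54.28
tool_pos: [0.5422, 0.0994, 0.2156]
orientation: [[-0.999, -0.028, 0.031], [-0.042, 0.71, -0.703], [-0.002, -0.704, -0.71]]
contact_force: [-0.6, -0.9, -0.9]
opening: 0.0854
```

Request:
send_rows:
  deltas:
    - [0,0,0,0,10,0.4,0]
    - [0,0,0,0,10,0.4,0]
    - [0,0,0,0,10,0.4,0]
    - [0,0,0,0,10,0.4,0]
    - [0,0,0,0,5,0.2,0]

```text
time: 54.9
tool_pos: [0.5417, 0.0969, 0.2155]
orientation: [[-0.999, -0.038, 0.001], [-0.038, 0.999, 0.001], [-0.001, 0.001, -1.0]]
contact_force: [0.2, -1.0, -0.6]
opening: 0.0857
```

Request:
send_rows:
  deltas:
    - [0,0,0.2,-4,-0.2,0,0]
    - [0,0,0,-4,0,0,0]
    - [0,0,0,-4,0,0,0]
    - [0,0,0,0,0,0,0]
    - [0,0,0,0,0,0,0]

```text
time: 55.52
tool_pos: [0.5422, 0.1002, 0.0956]
orientation: [[-0.999, -0.04, 0.0], [-0.04, 0.999, -0.005], [-0.0, -0.005, -1.0]]
contact_force: [0.9, -0.2, 1.6]
opening: 0.0853
```

Request:
send_rows:
  deltas:
    - [0,0,0,0,0,0,0]
    - [0,0,0,0,0,0,0]
    - [0,0,0,0,0,0,0]
    - [0,0,0,0,0,0,0]
    - [0,0,0,0,0,0,0]

```text
time: 56.15
tool_pos: [0.5415, 0.1002, 0.094]
orientation: [[-0.999, -0.04, -0.001], [-0.04, 0.999, -0.005], [0.002, -0.005, -1.0]]
contact_force: [-0.7, -0.4, -0.1]
opening: 0.0854
```

```bash
python3 - <<'E'
from h import *
st();print(tool().round(4))
E
```

```text
time 56.15
qpos [3.6782, 7.4851, -4.9056, 77.7092, -0.2944, -88.6293]
tool_pos [0.5415, 0.1002, 0.094]
contact_force [-0.669, -0.3643, -0.1203]
opening 0.0854
[[-0.9992 -0.0403 -0.0014  0.5415]
 [-0.0403  0.9992 -0.0052  0.1002]
 [ 0.0016 -0.0052 -1.      0.094 ]
 [ 0.      0.      0.      1.    ]]
```

Request:
send_rows:
  deltas:
    - [0,0,0.1,-2,0.3,0,0]
    - [0,0,0,-1.5,0,0,0]
    - [0,0,0,-1.1,0,0,0]
    - [0,0,0,0,0,0,0]
    - [0,0,0,0,0,0,0]

```text
time: 56.78
tool_pos: [0.5419, 0.1012, 0.0485]
orientation: [[-0.999, -0.04, -0.001], [-0.04, 0.999, 0.0], [0.001, 0.0, -1.0]]
contact_force: [-0.8, -0.2, 1.0]
opening: 0.0852
```

Request:
send_rows:
  deltas:
    - [0.2,0,0,0,0,0,0]
    - [0.4,0,0,0,0,0,0]
    - [0.5,0,0,0,0,0,0]
    - [0.5,0,0,0,0,0,0]
    - [0.5,0,0,0,0,0,0]

```text
time: 57.4
tool_pos: [0.5428, 0.1013, 0.0496]
orientation: [[-0.999, -0.04, 0.002], [-0.04, 0.999, 0.0], [-0.002, 0.0, -1.0]]
contact_force: [0.2, 0.8, 6.0]
opening: 0.0616
```

Request:
send_rows:
  deltas:
    - [0.5,0,0,2,0,0,0]
    - [0.5,0,0,3,0,0,0]
    - [0.5,0,0,3,0,0,0]
    - [0.5,-1,4,0,0,0,9]
    - [0.5,-1,4,0,0,0,9]

```text
time: 58.02
tool_pos: [0.5215, 0.1817, 0.128]
orientation: [[-0.937, -0.35, -0.001], [-0.35, 0.937, -0.0], [0.001, 0.0, -1.0]]
contact_force: [0.5, -0.0, -1.1]
opening: 0.0617
```

Request:
send_rows:
  deltas:
    - [0.5,-1,4,0,0,0,9]
    - [0.5,-1,4,0,0,0,10]
    - [0.5,-0.2,2.1,0,0,0,9.5]
    - [0.5,0,0,0,0,0,9]
    - [0.5,0,0,-2,0,0,9]

```text
time: 58.65
tool_pos: [0.5004, 0.2832, 0.109]
orientation: [[-0.388, -0.922, 0.002], [-0.922, 0.388, -0.0], [-0.001, -0.002, -1.0]]
contact_force: [0.2, -0.7, -1.4]
opening: 0.0619
```

Request:
send_rows:
  deltas:
    - [0.5,0,0,-1.5,0,0,0]
    - [0.5,0,0,0,0,0,0]
    - [0.5,0,0,0,0,0,0]
    - [0.5,0,0,0,0,0,0]
    - [0.5,0,0,0,0,0,0]

```text
time: 59.28
tool_pos: [0.5001, 0.2824, 0.0939]
orientation: [[-0.394, -0.919, 0.001], [-0.919, 0.394, -0.001], [0.0, -0.001, -1.0]]
contact_force: [0.1, 0.5, -1.2]
opening: 0.0618
```

```bash
python3 - <<'E'
from h import *
st();print(tool().round(4));align("y",tool()[2,3]+.011)
o=cv2.imread("pics/side_y.png");cv2.imwrite("pics/c30.png",cv2.resize(o[120:240,190:330],(700,600),interpolation=3))
E
```

```text
time 59.275
qpos [22.785, 10.7802, -1.2172, 77.9729, -0.0471, -133.9929]
tool_pos [0.5001, 0.2824, 0.0939]
contact_force [0.0508, 0.4746, -1.2343]
opening 0.0618
[[-3.943e-01 -9.190e-01  8.000e-04  5.001e-01]
 [-9.190e-01  3.943e-01 -6.000e-04  2.824e-01]
 [ 2.000e-04 -1.000e-03 -1.000e+00  9.390e-02]
 [ 0.000e+00  0.000e+00  0.000e+00  1.000e+00]]
```

View pics/al_y.png

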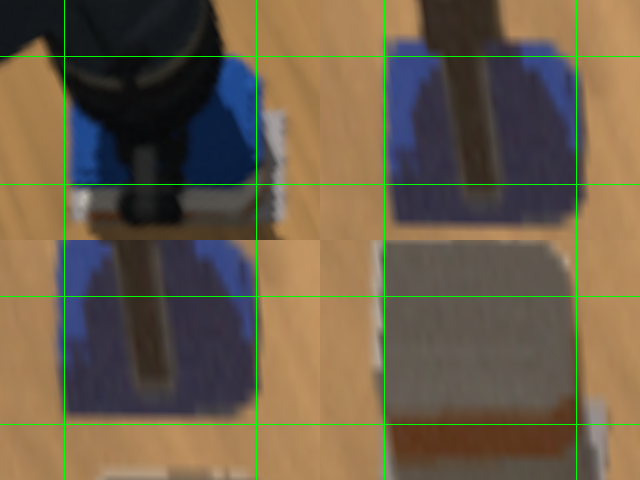

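View pics/c30.png

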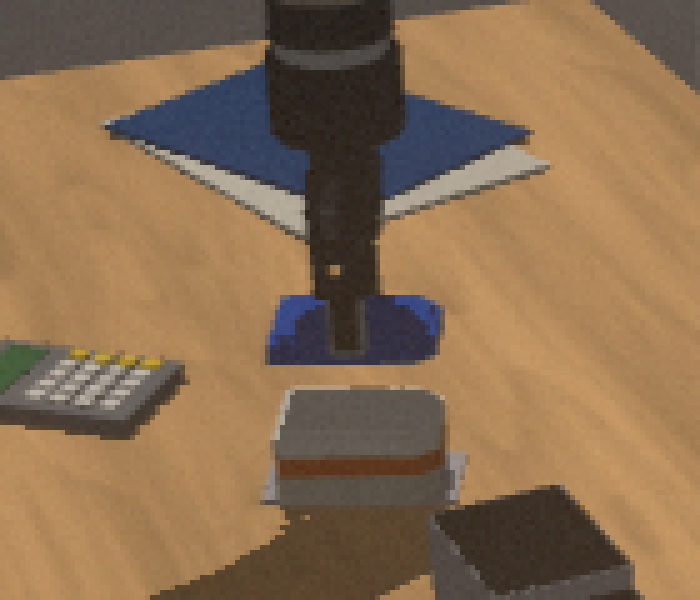

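```bash
python3 - <<'E'
from h import *
for tag,nm,z in (("s","white",.0772+.012),("y","blue",.0939+.012)):
  for cam in("top","side"):
    p=cv2.imread(f"pics/{cam}_{tag}.png");zz=z if cam=="top" else z-.006
    a=orect(p,cam,zz).astype(float)
    for y0,y1 in (((-28,-20),(0,15)) if cam=="top" else ((-31,-22),)):
        r=a[int((60-y1)*2):int((60-y0)*2)].mean(0); g=np.abs(np.diff(cv2.GaussianBlur(r,(1,5),0),axis=0)).sum(1) if 0 else np.abs(r[4:]-r[:-4]).sum(1)
        xs=np.arange(-80,80,.5)[2:-2]
        f=lambda lo,hi:(lambda k:(xs[k][g[k].argmax()],round((xs[k]*g[k]**2).sum()/(g[k]**2).sum(),1)))((xs>lo)&(xs<hi))
        print(nm,cam,(y0,y1),f(-56,-42),f(42,56))
E
```

```text
white top (-28, -20) (np.float64(-49.0), np.float64(-48.9)) (np.float64(52.5), np.float64(52.5))
white top (0, 15) (np.float64(-44.5), np.float64(-44.9)) (np.float64(47.5), np.float64(48.0))
white side (-31, -22) (np.float64(-49.5), np.float64(-50.0)) (np.float64(47.5), np.float64(47.0))
blue top (-28, -20) (np.float64(-45.5), np.float64(-45.4)) (np.float64(55.5), np.float64(49.9))
blue top (0, 15) (np.float64(-45.0), np.float64(-45.2)) (np.float64(50.5), np.float64(50.7))
blue side (-31, -22) (np.float64(-48.0), np.float64(-47.2)) (np.float64(52.0), np.float64(50.9))
```

Request:
send_rows:
  deltas:
    - [0.5,-0.2,0.09,-1.5,0,0,0]
    - [0.5,0,0,-1.5,0,0,0]
    - [0.5,0,0,-1.0,0,0,0]
    - [0.5,0,0,0,0,0,0]
    - [0.5,0,0,0,0,0,0]

```text
time: 60.0
tool_pos: [0.4977, 0.2832, 0.0532]
orientation: [[-0.394, -0.919, -0.0], [-0.919, 0.394, -0.001], [0.001, -0.0, -1.0]]
contact_force: [0.2, 0.8, -0.9]
opening: 0.0618
```

Request:
send_rows:
  deltas:
    - [0.5,0,0,-0.2,0,0,0]
    - [0.5,0,0,-0.2,0,0,0]
    - [0.5,0,0,-0.1,0,0,0]
    - [0.5,0,0,0,0,0,0]
    - [0.5,0,0,0,0,0,0]

```text
time: 60.62
tool_pos: [0.4976, 0.2831, 0.0481]
orientation: [[-0.394, -0.919, -0.0], [-0.919, 0.394, -0.001], [0.001, 0.0, -1.0]]
contact_force: [0.4, 0.5, 0.2]
opening: 0.0616
```

Request:
send_rows:
  deltas:
    - [0.5,0,0,-0.1,0,0,0]
    - [0.5,0,0,-0.1,0,0,0]
    - [0.5,0,0,0,0,0,0]
    - [0.5,0,0,0,0,0,0]
    - [0.5,0,0,0,0,0,0]

```text
time: 61.25
tool_pos: [0.4976, 0.2831, 0.0461]
orientation: [[-0.394, -0.919, -0.0], [-0.919, 0.394, -0.001], [0.001, -0.0, -1.0]]
contact_force: [-0.0, 0.5, -1.0]
opening: 0.0617
```

Request:
send_rows:
  deltas:
    - [0.5,0,0,-0.1,0,0,0]
    - [0.5,0,0,0,0,0,0]
    - [0.5,0,0,0,0,0,0]
    - [0.5,0,0,0,0,0,0]
    - [0.5,0,0,0,0,0,0]

```text
time: 61.88
tool_pos: [0.4977, 0.2832, 0.0456]
orientation: [[-0.394, -0.919, -0.0], [-0.919, 0.394, -0.001], [0.001, -0.0, -1.0]]
contact_force: [-2.3, -1.3, 5.2]
opening: 0.0615
```

Request:
send_rows:
  deltas:
    - [0.2,0,0,0.1,0,0,0]
    - [0,0,0,0,0,0,0]
    - [0,0,0,0,0,0,0]
    - [0,0,0,3,0,0,0]
    - [0,0,0,5,0,0,0]

```text
time: 62.5
tool_pos: [0.4956, 0.2822, 0.1238]
orientation: [[-0.394, -0.919, -0.006], [-0.919, 0.394, -0.004], [0.006, 0.004, -1.0]]
contact_force: [0.3, 0.8, 0.1]
opening: 0.0855
```

Request:
send_rows:
  deltas:
    - [0,0,-2,5,0,0,0]
    - [0,0,-6,2,0,0,0]
    - [0,0,-6,0,0,0,0]
    - [0,0,-6,0,0,0,0]
    - [0,0,-6,0,0,0,0]

```text
time: 63.12
tool_pos: [0.4975, 0.0221, 0.1959]
orientation: [[-0.393, -0.919, 0.0], [-0.919, 0.393, -0.001], [0.001, -0.001, -1.0]]
contact_force: [1.3, 0.3, -0.6]
opening: 0.0851
```

Request:
send_rows:
  deltas:
    - [0,0,-4,0,0,0,0]
    - [0,0,0,0,0,0,0]
    - [0,0,0,0,0,0,0]
    - [0,0,0,0,0,0,0]
    - [0,0,0,0,0,0,0]

```text
time: 63.75
tool_pos: [0.4976, -0.0151, 0.1958]
orientation: [[-0.392, -0.92, -0.001], [-0.92, 0.392, -0.001], [0.001, 0.0, -1.0]]
contact_force: [-0.6, 0.1, 0.0]
opening: 0.086
```

```bash
python3 - <<'E'
from h import *
st();o=snap("z",("side","top"))
cv2.imwrite("pics/c31.png",np.hstack([cv2.resize(o['side'][0][140:240,200:320],(480,400),interpolation=3),cv2.resize(o['top'][0][220:300,170:234],(320,400))]))
W=cloud("top",o['top'][1]);q=W[255:270,197:207].reshape(-1,3);print('stack top z',np.median(q[:,2]))
p=o['top'][0];h=cv2.cvtColor(p,cv2.COLOR_BGR2HSV)
m=(h[...,0]>95)&(h[...,0]<125)&(h[...,1]>130);m[:,:170]=0;m[:,234:]=0;m[:220]=0;m[300:]=0;m=big(m)
r=rect(ray("top",edge(m),.056));print(m.sum(),r,(AT@(r[0]-TR*1000)).round(1))
W2=W[m];A=np.c_[W2[:,:2]-W2[:,:2].mean(0),np.ones(len(W2))];print('tilt',np.linalg.lstsq(A,W2[:,2],rcond=None)[0])
for tag in("j","t","z"):
    a=orect(cv2.imread(f"pics/top_{tag}.png"),"top",{"j":.032,"t":.044,"z":.056}[tag])
    for x in(-48,48):cv2.line(a,(int((x+80)*2),0),(int((x+80)*2),239),(0,255,0),1)
    for y in(-32,32):cv2.line(a,(0,int((60-y)*2)),(319,int((60-y)*2)),(0,255,0),1)
    cv2.imwrite(f"pics/z_{tag}.png",a)
cv2.imwrite("pics/c32.png",np.vstack([np.hstack([cv2.imread("pics/z_j.png"),cv2.imread("pics/z_t.png")]),np.hstack([cv2.imread("pics/z_z.png"),np.zeros((240,320,3),np.uint8)])]))
E
```

```text
time 63.75
qpos [-9.4157, -1.5776, -2.7197, 88.8816, -0.0614, -166.3383]
tool_pos [0.4976, -0.0151, 0.1958]
contact_force [-0.5706, 0.0831, 0.0241]
opening 0.086
stack top z 0.059696170571060726
857 (array([500.1, 280.7]), 94.8, 63.8, -23.3) [ 1.  -1.2]
tilt [-0.35912798 -1.47801486  0.06167582]
```

View pics/c31.png

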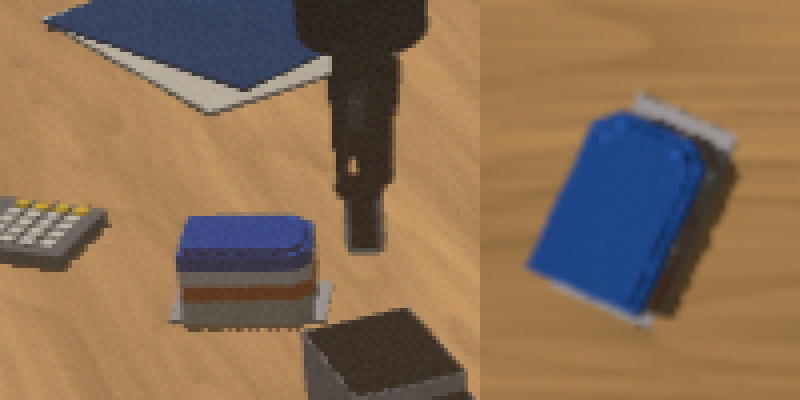

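View pics/c32.png

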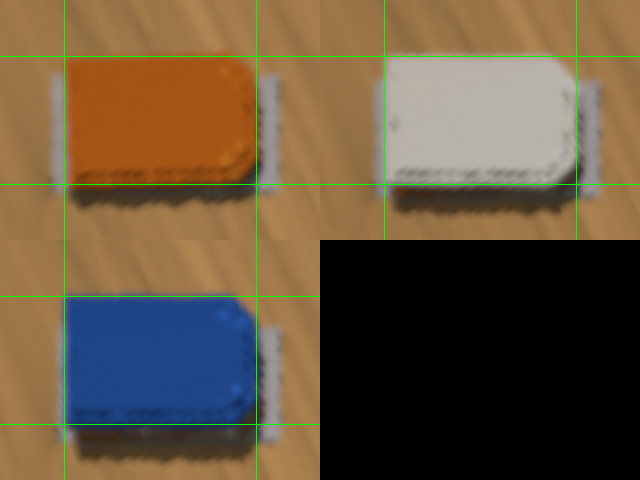

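View pics/top_z.png

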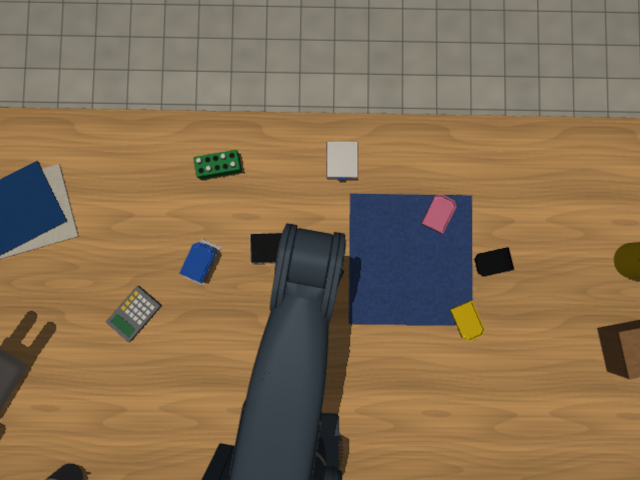

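```bash
python3 - <<'E'
from h import *
W=cloud("top",np.load("pics/top_z.npy"));m=np.zeros((480,640),bool);m[248:276,188:214]=1;m&=abs(W[...,2]-.06)<.008
q=W[m]-[*TR,0];L=q[:,:2]@AT.T;k=(abs(L[:,0])<36)&(abs(L[:,1])<23);print(k.sum(),np.linalg.lstsq(np.c_[L[k],np.ones(k.sum())],q[k,2],rcond=None)[0].round(4))
finish_job()
E
```

```text
616 [-0.0112  0.0242  0.0597]
the job is handed in; nothing more can be done
```

All three covers (orange, white and blue) are turned over and stacked open side down on the sample tray, chamfered ends over the tray's. I handed the job in at about 64 s. I picked each one up with the gripper tilted and tipped it over onto the turning step's landing, then gripped it again from above and lowered it onto the stack.

**Last checks**
- **Seating:** depth readings of the stack's top were about 35.5, 48.0 and 59.7 mm after the three placings, against 36, 48 and 60 mm expected.
- **Alignment:** outlines in the top camera matched the tray in direction, within about 1–2 mm.
- **Bystanders:** the tube rack, calculator and slide box showed no visible movement, and the open gripper was well clear of everything.

**Checks that failed or disagreed**
- **White cover:** my first grip on it at the landing was about 6 mm too high, so I set it down and gripped it again.
- **Blue cover:** over the stack it was about 2 mm off along the tray, so I shifted it before lowering it.
- **Levelness:** the tilt fit from depth data on the last cover was inconclusive. It gave about 0.01 and 0.024 rad, roughly 0.027 rad combined, with about 4 mm of noise. That is inside the 0.03 rad limit but close to it; the median height and the side view agree with a level, fully seated cover.

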